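# Dry primed fairing pods: load, lid, damper, lock the blower on

## Task

Set the freshly primed fairing pods to dry: lay every pod flat, dome up, in a bay of its own in the drying box, put the lid squarely on the box with its edges flush all round, and turn the red damper handle on the air duct fully open. Only then start the blower: squeeze its trigger right in, press the orange lock-on button on the side of the grip while the trigger is held in, and ease the trigger so that the catch holds it and the blower stays on by itself. Leave the tape roll, glue bottle, primer can and brush where they are.

Things in the scene. Friction and masses are not known exactly. Their poses are not given: they have to be found in the camera images.
- pod0: Loose fairing pod: white, flat underside, domed top, oblong, 53 mm long (its x) by 36 mm wide (its y) with upright sides for the lower 26 mm, 34 mm high in all, 60 g, a yellow tape band round its middle. Origin: centre of the underside; z up. Three or four are present, all alike, in a loose row on the bench on the robot's side of the blower.
- pod1: Loose fairing pod: white, flat underside, domed top, oblong, 53 mm long (its x) by 36 mm wide (its y) with upright sides for the lower 26 mm, 34 mm high in all, 60 g, a yellow tape band round its middle. Origin: centre of the underside; z up. Three or four are present, all alike, in a loose row on the bench on the robot's side of the blower.
- pod2: Loose fairing pod: white, flat underside, domed top, oblong, 53 mm long (its x) by 36 mm wide (its y) with upright sides for the lower 26 mm, 34 mm high in all, 60 g, a yellow tape band round its middle. Origin: centre of the underside; z up. Three or four are present, all alike, in a loose row on the bench on the robot's side of the blower.
- pod3: Loose fairing pod: white, flat underside, domed top, oblong, 53 mm long (its x) by 36 mm wide (its y) with upright sides for the lower 26 mm, 34 mm high in all, 60 g, a yellow tape band round its middle. Origin: centre of the underside; z up. Three or four are present, all alike, in a loose row on the bench on the robot's side of the blower.
- box_rim (a point): Centre of the drying box's open top, 100 mm over the bench. Plywood box, outside 206 mm (x) by 146 mm (y), walls 8 mm, inner floor 45 mm below the rim; z up. Box, duct, damper and blower are one fixed unit that shares this yaw; the duct leaves on the +y side. Floor battens bound 2 x 2 bays: four along y, 8 mm high, 4 mm wide, at x = +-19 and +-79 mm; one along x at y = 0, 12 mm high.
- bay0 (a point): Centre of the floor of one bay of the drying box, 45 mm below the rim. A bay is 56 mm (x) by 62 mm (y) between battens and walls, and the side walls are 46 mm from its centre in x, so a pod lies in it with its long side along the box's y. Fingers must stay above the 8 mm battens.
- bay1 (a point): Centre of the floor of one bay of the drying box, 45 mm below the rim. A bay is 56 mm (x) by 62 mm (y) between battens and walls, and the side walls are 46 mm from its centre in x, so a pod lies in it with its long side along the box's y. Fingers must stay above the 8 mm battens.
- bay2 (a point): Centre of the floor of one bay of the drying box, 45 mm below the rim. A bay is 56 mm (x) by 62 mm (y) between battens and walls, and the side walls are 46 mm from its centre in x, so a pod lies in it with its long side along the box's y. Fingers must stay above the 8 mm battens.
- bay3 (a point): Centre of the floor of one bay of the drying box, 45 mm below the rim. A bay is 56 mm (x) by 62 mm (y) between battens and walls, and the side walls are 46 mm from its centre in x, so a pod lies in it with its long side along the box's y. Fingers must stay above the 8 mm battens.
- lid: Loose lid of the box: brown wooden frame with a clear window, 206 mm (its x) by 146 mm (its y) by 8 mm, 320 g, with a black bow handle; it starts flat on the bench. Flat underside, no lip. Origin: centre of the underside; z up. Either way round is right.
- lid_handle (a point): Middle of the lid handle's bar, 37 mm above the lid's underside: bar 16 mm wide (lid x), 96 mm long (lid y), 18 mm high, with 20 mm free below it down to the lid.
- damper (a joint): Damper handle angle (rad): 0 closed (handle across the duct, pointing to the box's -x side), 1.571 fully open (handle along the duct, pointing to the box's +y, towards the blower), stops at both. Opens clockwise seen from above. Stays where it is left; about 0.1 N m of friction.
- damper_grip (a point): Point to grip on the red damper handle, 70 mm out from its pivot, at the middle of the handle's height, 110 mm over the bench. The handle is a level bar 14 mm wide, 16 mm high, reaching 88 mm from the pivot; its upright axis stands on the duct. Frame x points from the grip to the pivot.
- damper_pivot (a point): The damper's upright axis, at the same height as the grip point.
- trigger (a joint): How far the blower's trigger is squeezed (m): 0 released, 0.010 right in (stop). Spring return: 3 N at rest, 8 N right in. When locked on it rests against its catch at about 0.007. Squeezing it right in again frees the catch and the button pops out.
- trigger_face (a point): Centre of the black trigger's front face (moves with it), 55 mm over the bench; axes as box_rim. 28 mm (x) by 22 mm (z), 14 mm proud of the grip; squeezing moves it along +y. The blower lies on its side: barrel along y, its side 30 mm in +x from here, its top 91 mm over the bench; grip 42 mm deep (y), 34 mm thick (z), top 72 mm over the bench, running from the barrel to -x.
- lock_button (a joint): How far the lock-on button is pressed (m): 0 out, 0.006 right in (stop). Spring return, 1.2 N out to 3 N in. A tooth blocks it until the trigger is squeezed beyond about 0.008. Once the trigger is eased against it, the button stays in by itself.
- button_top (a point): Centre of the top of the round orange lock-on button, 15 mm across, on the grip's upper side: 79 mm over the bench when out, 73 mm in; pressed downwards. Same x as the trigger's middle, 40 mm in +y from the released trigger face (30 mm when squeezed): with the hand tilted 35 to 40 degrees one finger can push the trigger while the other, higher, presses the button.
- tape: Bystander: yellow tape roll lying flat, 96 mm across, 24 mm high. Origin: centre of the underside.
- glue: Bystander: white glue bottle with a blue cap, 52 mm across, 150 mm high. Origin: centre of the underside.
- primer: Bystander: bare metal primer can, 66 mm across, 120 mm high. Origin: centre of the underside.
- brush: Bystander: brush lying flat, 190 mm long.
There are look-alikes about, which are no part of the job. What is shaped like the pod2 but turquoise is not meant. What is shaped like the pod1 but brown is not meant.

How it is judged:
On the way, in this order (a step that is already met when the one before it is completed fails the run):
1. every pod lies flat in its own bay, the lid is flush on the box and the damper is fully open (in any order) ((horizontal distance between pod0 and bay0 below 0.018 m or horizontal distance between pod0 and bay1 below 0.018 m or horizontal distance between pod0 and bay2 below 0.018 m or horizontal distance between pod0 and bay3 below 0.018 m) and z of each of pod0, pod1, pod2, pod3 in the frame of box_rim below -0.04 m and angle between each of pod0, pod1, pod2, pod3's own z axis and vertical below 0.12 rad and linear speed of each of pod0, pod1, pod2, pod3 below 0.05 m/s and (horizontal distance between pod1 and bay0 below 0.018 m or horizontal distance between pod1 and bay1 below 0.018 m or horizontal distance between pod1 and bay2 below 0.018 m or horizontal distance between pod1 and bay3 below 0.018 m) and (horizontal distance between pod2 and bay0 below 0.018 m or horizontal distance between pod2 and bay1 below 0.018 m or horizontal distance between pod2 and bay2 below 0.018 m or horizontal distance between pod2 and bay3 below 0.018 m) and (horizontal distance between pod3 and bay0 below 0.018 m or horizontal distance between pod3 and bay1 below 0.018 m or horizontal distance between pod3 and bay2 below 0.018 m or horizontal distance between pod3 and bay3 below 0.018 m) and horizontal distance between lid and box_rim below 0.006 m and angle between the x axis of lid and the x axis of box_rim, either way round below 0.06 rad and z of lid in the frame of box_rim between -0.004 and 0.004 m and angle between lid's own z axis and vertical below 0.04 rad and linear speed of lid below 0.03 m/s and value of joint damper above 1.47 rad), for 0.2 s.
2. the trigger is squeezed right in and the lock-on button is pressed in (value of joint trigger above 0.0083 m and value of joint lock_button above 0.0045 m), for 0.05 s.
At the end, for the whole second after the job is handed in: Each pod flat (0.12 rad) on the box floor within 18 mm of a bay centre; lid at rest on the rim, centred to 6 mm, square to 0.06 rad; damper beyond 1.47 rad; trigger let go and held by its catch between 5 and 8.3 mm, button in by more than 4 mm (all of step 1 and value of joint trigger between 0.005 and 0.0083 m and value of joint lock_button above 0.004 m); the robot touches nothing.
It fails at once if the tape is shifted by more than 30 mm (distance of tape from where it was at the start of the episode above 0.03 m).
It fails at once if the glue is shifted by more than 30 mm (distance of glue from where it was at the start of the episode above 0.03 m).
It fails at once if the primer is shifted by more than 30 mm (distance of primer from where it was at the start of the episode above 0.03 m).
It fails at once if the brush is shifted by more than 30 mm (distance of brush from where it was at the start of the episode above 0.03 m).
Of pod0, pod1, pod2, pod3 only 3 to 4 are there at a start; the rules pass over those that are not, and their reading is None.
At some moment in a run one of pod0, pod1, pod2, pod3, lid may be knocked a few centimetres aside while the robot is not near it.
Once in a run the grip may slacken for a moment while it holds something.
It also fails if it takes over 208 s, if anything falls off the work surface, if the arm or the gripper's body presses on something with over 40 N, if the wrist force passes 120 N, or if a joint passes its speed limit or range.

## Robot

A 7-joint arm with a two-finger parallel gripper is mounted at the origin on the work surface. World frame = base frame: x ahead of the robot, y to its left, z up, the work surface at z = 0. Lengths are in m, angles in rad, forces in N, time in s.
With the tool pointing down it reaches from about 0.35 to 0.9 m from the base axis. Payload 8.1 kg.
Tool frame: the origin (TCP) lies at the centre of the arm's flange, where the gripper is bolted on; the fingertips stand 178 mm ahead of it and the grasp point (between the pads) lies 159 mm ahead of it; z points along the fingers, y is the direction in which the jaws open and shut (so a half turn about z gives the same grasp; the last joint's range is limited). The gripper opens to 92 mm and grips with 3 to 60 N. Pads are 19 mm wide; open, the fingers measure 130 mm over their backs; the gripper's body (75 mm by 190 mm) begins 47 mm behind the grasp point.
Start: joints at [-1.434, 0.434, 0.025, 1.573, -0.012, 1.134, -0.075], TCP at [0.148, 0.607, 0.405] pointing down, gripper open.
Joint ranges: [-2.62, 2.62], [-0.44, 2.09], [-1.27, 1.32], [0.08, 2.57], [-1.32, 4.46], [0.12, 2], [-2.74, 2.74]. Speed limits (rad/s): [2.22, 2.22, 3.01, 3.01, 3.14, 3.14, 3.14].

## Interface

Orientations are given as a rotation vector (axis times angle).
In Python, from cell import arm, get_image, camera_model gives the robot as it stands. The module is installed in compiled form; this text tells all that it offers.
- The arm moves only by the shell command python3 -m pendant 'ROWS' [FORCE]. ROWS is JSON, a list that holds one entry, the list of rows, each a list of 7 numbers: the shift along the tool's x, y, z in mm, then the turn, a rotation vector about the tool's x, y, z in rad, then the closure, from -1 (fully open) to 1 (shut). In form: [[[x, y, z, rx, ry, rz, hand], ...]]. A call has 1 to 20 rows; each row is the pose to reach, as a shift and turn from the pose commanded when the call began, along the tool's axes at that moment; what a row does not reach only later rows make up. A row lasts 1/8 s, in which the tool goes at most 62.5 mm and 10.7 degrees, less where a joint would pass 70% of its speed; a pose out of reach is approached as far as the arm can. A call with a gripper value outside its range is refused whole. The fingers move at their own pace and stop on an object; FORCE is the grip in N (left out, the last holds). Time passes only in rows, so rows that repeat a pose let the fingers close. It gives the time, the measured TCP pose, the force and the opening at its end, in the units of the state.
- arm.observe(): the state, without advancing time (a new reading comes with each control period).
- get_image(name): name is "side" or "top"; returns the picture (400x640x3 uint8, red, green, blue); there is no depth.
- camera_model(name): a dict with "fx", "fy", "cx", "cy" (pixels), "position" and "orientation" of the camera in the world. Camera axes: x right, y down, z forward; pixel columns grow to the right and rows downward; lengths in m; the calibration is good to about 2 mm. A picture is of the moment at which its call begins. camera_model takes no time and is no camera call.
- arm.sign_off(): hands the job in, once; it reports no verdict.
The state is a dict: "clock": time; "joints": joint angles; "dq": joint speeds; "joint_efforts": joint torques, N m; "position": TCP position; "ee_rot": TCP orientation; "force": force on the tool from outside, world axes, zero at the start; "ft_torque": the same for the moment, N m; "width": opening from 0.0 (shut) to 1.0 (fully open).
Only numpy, scipy, OpenCV 4.12 (cv2) and the standard library are available. Lean on these libraries where they do the work, as an engineer would, in place of code of your own. Each camera call takes 0.05 s, during which the arm holds its last target.

## Working session

There is one attempt and no reset: what is moved stays moved. The work goes in short steps, Python scripts to look and compute and a shell command to move; the robot and the scene stay as the last step left them, time stands still between calls to the robot, and variables do not carry over. Pictures are saved under pics/ and viewed, and the job is handed in when it is done.

```bash
mkdir -p pics; ls; python3 - <<'E'
from cell import arm,get_image,camera_model
import cv2,numpy as np
print(arm.observe())
for n in("side","top"):
    im=get_image(n); cv2.imwrite(f"pics/{n}0.png",im[:,:,::-1]); print(n,camera_model(n))
E
```

```text
pics
{'clock': 0.0, 'joints': array([-1.43357907,  0.4352414 ,  0.02496809,  1.57411002, -0.01158283,
        1.13399501, -0.07510719]), 'dq': array([-0.00023212,  0.00052719, -0.00135019,  0.00033043,  0.000938  ,
       -0.0011265 , -0.00225049]), 'joint_efforts': array([ 8.70818349e-04, -6.67853236e+01,  9.85439345e-01, -3.14458001e+01,
       -6.04481692e-02,  4.28103260e-02,  1.65922324e-04]), 'position': array([0.14842923, 0.6068779 , 0.40392825]), 'ee_rot': array([-3.75899945e-01, -3.11898847e+00,  2.52701235e-03]), 'force': array([ 0.57661623,  1.11943732, -0.18551725]), 'ft_torque': array([-0.02213114, -0.01084405,  0.03625318]), 'width': 0.9997275283687558}
side {'fx': 420.68845637177185, 'fy': 420.68845637177185, 'cx': 318.6271920971355, 'cy': 196.67846068330664, 'position': array([ 0.30862898, -0.68902539,  0.88974788]), 'orientation': array([-2.37307799,  0.36396571, -0.12887402])}
top {'fx': 499.1601433362638, 'fy': 499.1601433362638, 'cx': 329.99934121712994, 'cy': 198.0335220532254, 'position': array([0.28180284, 0.0189582 , 1.27143712]), 'orientation': array([-2.13548351,  2.09115593, -0.21255216])}
```

View pics/top0.png

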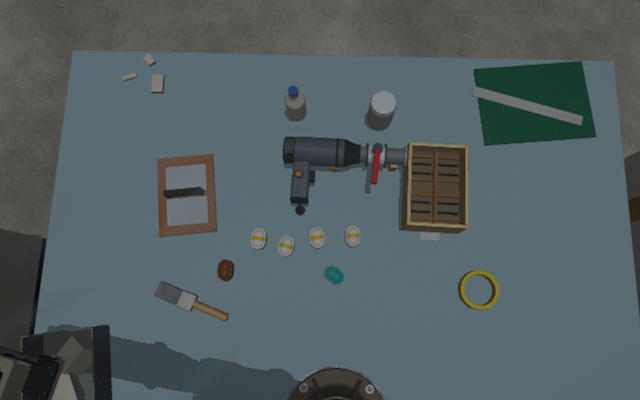

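View pics/side0.png

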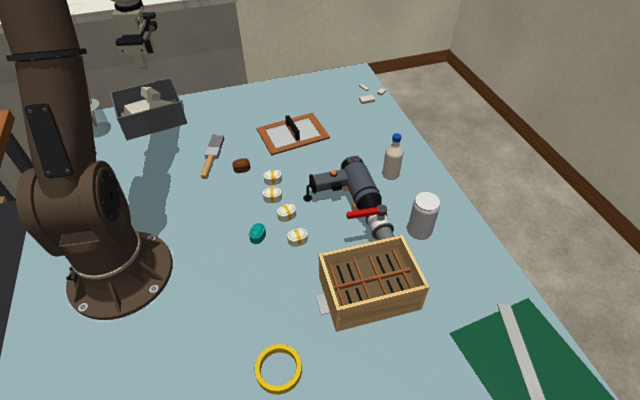

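The top view shows four white pods with yellow bands at (259,239), (286,246), (317,238) and (353,236). The look-alikes are brown at (226,270) and turquoise at (334,275). The lid is at (187,195), the box at (437,187), the red damper at (377,165), and the blower with its grip at (300,180).

```bash
cat > h.py <<'E'
import numpy as np,cv2
from scipy.spatial.transform import Rotation as R
from cell import arm,get_image,camera_model
def ray(n,uv):
    c=camera_model(n); uv=np.atleast_2d(np.asarray(uv,float))
    d=np.c_[(uv[:,0]-c['cx'])/c['fx'],(uv[:,1]-c['cy'])/c['fy'],np.ones(len(uv))]
    return np.array(c['position']),R.from_rotvec(c['orientation']).apply(d)
def onz(n,uv,z):
    p,d=ray(n,uv); return p+d*((z-p[2])/d[:,2])[:,None]
def proj(n,P):
    c=camera_model(n); q=R.from_rotvec(c['orientation']).inv().apply(np.atleast_2d(P)-c['position'])
    return np.c_[q[:,0]/q[:,2]*c['fx']+c['cx'],q[:,1]/q[:,2]*c['fy']+c['cy']]
def tri(uv1,uv2):
    a,da=ray('top',uv1);b,db=ray('side',uv2);da=da[0]/np.linalg.norm(da);db=db[0]/np.linalg.norm(db)
    s=np.linalg.lstsq(np.c_[da,-db],b-a,rcond=None)[0]
    p,q=a+da*s[0],b+db*s[1]; return (p+q)/2,np.linalg.norm(p-q)
def snap(n,name,box=None,k=1):
    im=get_image(n)[:,:,::-1].copy(); o=im
    if box: x0,y0,x1,y1=box;o=cv2.resize(im[y0:y1,x0:x1],None,fx=k,fy=k,interpolation=cv2.INTER_CUBIC)
    cv2.imwrite('pics/'+name+'.png',o); return im
def crop(src,name,box,k):
    im=cv2.imread('pics/'+src+'.png');x0,y0,x1,y1=box
    cv2.imwrite('pics/'+name+'.png',cv2.resize(im[y0:y1,x0:x1],None,fx=k,fy=k,interpolation=cv2.INTER_CUBIC))
def comps(m,amin):
    n,l,s,c=cv2.connectedComponentsWithStats(m.astype(np.uint8)); return [(c[i],s[i],l==i) for i in range(1,n) if s[i,4]>=amin]
def goto(pos,Rw):
    """tool-frame shift (mm) and rotvec from the commanded (approx measured) pose"""
    o=arm.observe(); R0=R.from_rotvec(o['ee_rot'])
    return R0.inv().apply(np.array(pos)-o['position'])*1000,(R0.inv()*Rw).as_rotvec()
E
python3 - <<'E'
from h import *
crop('top0','t1',(240,120,480,260),3.3)
crop('top0','t2',(140,140,240,250),5)
crop('side0','s1',(230,140,440,340),2.9)
E
```

```text
(no output)
```

View pics/t1.png

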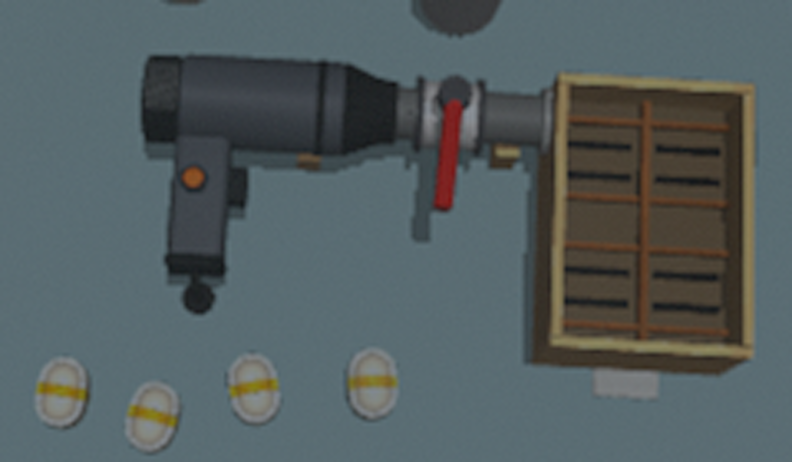

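View pics/t2.png

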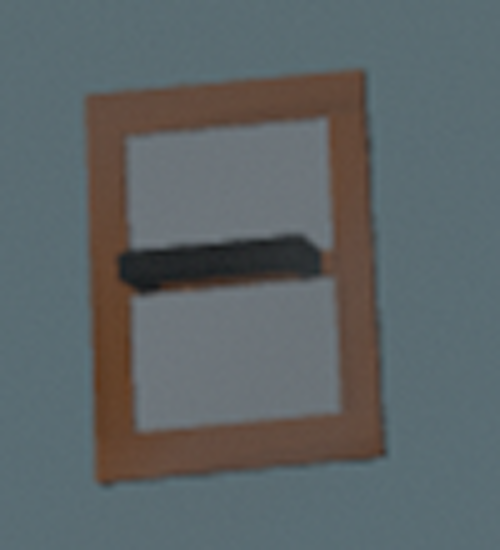

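View pics/s1.png

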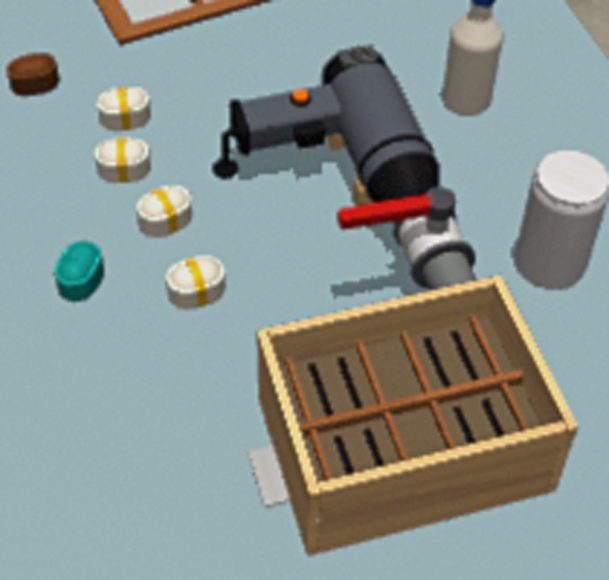

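```bash
python3 - <<'E'
from h import *
T=cv2.imread('pics/top0.png');S=cv2.imread('pics/side0.png')
def pods(im,n,z=0.018):
    h=cv2.cvtColor(im,cv2.COLOR_BGR2HSV).astype(int);b=im.astype(int)
    m=((b[...,2]>b[...,0]-2)&(h[...,2]>95 if n=='top' else h[...,2]>120))
    m=cv2.morphologyEx(m.astype(np.uint8),cv2.MORPH_OPEN,np.ones((3,3)))
    for c,s,l in comps(m,60):
        if s[4]<1500:
            pts=np.argwhere(l)[:,::-1].astype(np.float32); w=onz(n,pts,z)[:,:2]*1000
            r=cv2.minAreaRect(w.astype(np.float32)); cc=np.cov((w-w.mean(0)).T);e,v=np.linalg.eigh(cc)
            print(n,c.round(1),s[4],'ctr',w.mean(0).round(1),np.round(r[0],1),'sz',np.round(r[1],1),'long ang',np.degrees(np.arctan2(v[1,1],v[0,1])).round(1),np.sqrt(e).round(1)*4)
pods(T,'top');pods(S,'side')
E
```

```text
top [348.7   3.5] 105 ctr [1094.2  -15.5] [1091.2  -16.5] sz [27.8 39.2] long ang 94.0 [32.  41.6]
top [288.3  42. ] 253 ctr [973.7 148.3] [976.  149.9] sz [55.7 55.1] long ang 148.4 [54.8 64.8]
top [ 6.9 53.9] 372 ctr [922.5 913.9] [921.4 905.3] sz [90.2 54.2] long ang 178.8 [51.6 92.4]
top [148.7  58.8] 63 ctr [916.1 526. ] [916.  526.5] sz [28.7 18.2] long ang -145.6 [20.4 32.4]
top [156.8  83.1] 182 ctr [845.7 497.5] [846.1 497.6] sz [46.2 29.2] long ang 179.1 [33.2 56.4]
top [295.6 101.4] 149 ctr [801.1 122.3] [801.8 122.8] sz [33.5 49.4] long ang 118.3 [33.2 57.2]
top [438.3 185.4] 1034 ctr [ 579.9 -253.5] [ 582.9 -251.8] sz [156.4 221.6] long ang 176.3 [252.  328.4]
top [375.9 166.2] 169 ctr [626.7 -92.5] [626.3 -92.7] sz [14.8 84.5] long ang 173.5 [ 16.4 100.4]
top [184.7 194.5] 1446 ctr [542.  398.2] [543.1 396.3] sz [200.5 143.1] long ang -174.5 [209.6 290.8]
top [352.5 235.2] 163 ctr [445.1 -33.9] [444.4 -33.9] sz [39.3 36. ] long ang -179.1 [36.  45.2]
top [316.4 236.9] 172 ctr [438.9  57.2] [438.7  58.1] sz [39.5 35.6] long ang -172.9 [38.4 43.6]
top [257.9 238.1] 172 ct
[... 1852 characters left out ...]
76.8 220.8] 139 ctr [660.6 -50.1] [665.1 -52. ] sz [41.4 50.5] long ang 159.8 [43.2 56. ]
side [296.9 234.5] 206 ctr [444.9 -29.7] [445.3 -29.7] sz [42.1 47.2] long ang -170.5 [42.  54.4]
side [370.  273.5] 1239 ctr [ 583.2 -194.5] [ 589.8 -188.6] sz [165.1 229.4] long ang 179.7 [260.  333.2]
side [398.1 270.5] 71 ctr [ 649.8 -209.9] [ 649.7 -209.4] sz [ 8.6 58.9] long ang 178.7 [ 9.6 68.8]
side [322.6 304. ] 172 ctr [ 448.6 -239.8] [ 448.6 -238.9] sz [48.9 20.5] long ang 88.4 [23.6 55.2]
side [520.9 352.9] 1242 ctr [ 810.4 -469.4] [ 812.6 -461.4] sz [204.1  27. ] long ang 74.5 [ 31.2 235.6]
side [277.7 367.8] 770 ctr [ 317.3 -348.8] [ 317.9 -347.1] sz [96.2 95.3] long ang 77.9 [121.6 123.6]
```

```bash
python3 - <<'E'
from h import *
T=cv2.imread('pics/top0.png')
c=np.array([(557,73),(755,86),(752,357),(550,347)])/3.3+np.array([240,120])-0.35
w=onz('top',c,.1)*1000; print('top corners',w[:,:2].round(1),'ctr',w.mean(0).round(1),[np.linalg.norm(w[i]-w[(i+1)%4]).round(1) for i in range(4)])
cs=np.array([(500,278),(576,427),(312,491),(259,333)])/2.9+np.array([230,140])-0.35
w=onz('side',cs,.1)*1000; print('side corners',w[:,:2].round(1),'ctr',w.mean(0).round(1),[np.linalg.norm(w[i]-w[(i+1)%4]).round(1) for i in range(4)])
# pods w/ difference mask
for n,f in(('top','top0'),('side','side0')):
    im=cv2.imread(f'pics/{f}.png').astype(int)
    bg=cv2.medianBlur(im.astype(np.uint8),61).astype(int)
    d=(im[...,2]-im[...,0])-(bg[...,2]-bg[...,0])
    m=(d>8).astype(np.uint8)
    for cc,s,l in comps(m,80):
        w=onz(n,cc,.018)[0]
        if s[4]<500 and .38<w[0]<.48 and -.08<w[1]<.24:
            pts=np.argwhere(l)[:,::-1]; W=onz(n,pts,.015)[:,:2]*1000
            r=cv2.minAreaRect(W.astype(np.float32));e,v=np.linalg.eigh(np.cov((W-W.mean(0)).T))
            hsv=cv2.cvtColor(im.astype(np.uint8),cv2.COLOR_BGR2HSV); y=l&(hsv[...,1]>110)&(hsv[...,0]<35)&(hsv[...,0]>15)
            q=np.argwhere(y)[:,::-1];Y=onz(n,q,.03)[:,:2]*1000;ey,vy=np.linalg.eigh(np.cov(Y.T))
            print(n,cc.round(1),s[4],W.mean(0).round(1),np.round(r[0],1),np.round(r[1],1),'ang',np.degrees(np.arctan(v[1,1]/v[0,1])).round(1),'band',Y.mean(0).round(1),np.degrees(np.arctan(-vy[0,1]/vy[1,1])).round(1))
E
```

```text
top corners [[ 667.7 -164.9]
 [ 660.7 -311.7]
 [ 457.7 -302.4]
 [ 461.9 -157.7]] ctr [ 562.  -234.2  100. ] [np.float64(146.9), np.float64(203.3), np.float64(144.8), np.float64(206.0)]
side corners [[ 666.7 -169.5]
 [ 661.6 -311.6]
 [ 460.5 -301.8]
 [ 464.8 -161.8]] ctr [ 563.4 -236.2  100. ] [np.float64(142.1), np.float64(201.3), np.float64(140.0), np.float64(202.0)]
top [316.5 237.7] 284 [437.3  56.8] [437.9  56.9] [53.4 38. ] ang 11.4 band [437.7  56.5] 11.8
top [352.2 236. ] 283 [443.4 -33.4] [442.4 -34.1] [53.5 38. ] ang -0.1 band [443.8 -33.4] 3.0
top [258.6 238.7] 300 [431.8 203.2] [432.  202.9] [43.4 53. ] ang -0.7 band [431.6 201.3] -8.2
top [286. 246.] 290 [414.6 133.2] [413.5 133.1] [53.  40.4] ang -10.6 band [414.4 132.5] -13.3
side [272.2 177. ] 254 [431.8 201.1] [430.8 200.5] [63.6 53.6] ang 82.3 band [430.4 185.2] -8.4
side [271.8 194.6] 280 [414.7 132. ] [414.1 131.9] [62.6 54.3] ang -88.5 band [411.5 116.4] -9.1
side [286.2 212.3] 299 [437.6  55.3] [438.6  56.3] [64.8 51.9] ang 58.4 band [439.   42.2] 1.5
side [297.1 236.9] 333 [443.8 -35. ] [443.4 -34.8] [58.6 52.4] ang 51.7 band [443.5 -47. ] -2.6
```

The four pods measure 53 x 38 mm, which matches the description. They are at (432,202), (415,132.5), (437.5,56) and (443.5,-34) mm. The box centre is about (562.5,-235), yaw about -2.3°. The crop shows these are the four white, yellow-banded pods; brown (226,270) and turquoise (334,275) are rejected.

```bash
cat >> h.py <<'E'
def down(yaw):  # tool pointing down, tool y (jaws) at world angle yaw deg
    a=np.radians(yaw); y=np.array([np.cos(a),np.sin(a),0]); z=np.array([0,0,-1.]); return R.from_matrix(np.c_[np.cross(y,z),y,z])
def plan(*targets):
    o=arm.observe(); print('t',round(o['clock'],2),'pos',(o['position']*1000).round(1),'w',round(float(o['width'])*92,1),'F',np.round(o['force'],1))
    for x,y,z,yaw in targets:
        s,r=goto(np.array([x,y,z])/1000,down(yaw)); print('->',(x,y,z,yaw),'shift',s.round(1),'rot',r.round(3),'rows>=',int(np.ceil(max(np.linalg.norm(s)/62.5,np.degrees(np.linalg.norm(r))/10.7))))
E
python3 -c "
from h import *
plan((443.5,-34,260,91),(443.5,-34,189,91))"
```

```text
t 0.1 pos [148.5 606.9 404. ] w 91.9 F [-0.2  0.2  0.8]
-> (443.5, -34, 260, 91) shift [-438.9 -552.2  144.9] rot [-0.001 -0.    -0.257] rows>= 12
-> (443.5, -34, 189, 91) shift [-438.9 -552.1  215.9] rot [-0.001 -0.    -0.257] rows>= 12
```

```bash
python3 -m pendant '[[[-439,-552,145,0,0,-0.257,-0.217],[-439,-552,145,0,0,-0.257,-0.217],[-439,-552,145,0,0,-0.257,-0.217],[-439,-552,145,0,0,-0.257,-0.217],[-439,-552,145,0,0,-0.257,-0.217],[-439,-552,145,0,0,-0.257,-0.217],[-439,-552,145,0,0,-0.257,-0.217],[-439,-552,145,0,0,-0.257,-0.217],[-439,-552,145,0,0,-0.257,-0.217],[-439,-552,145,0,0,-0.257,-0.217],[-439,-552,145,0,0,-0.257,-0.217],[-439,-552,145,0,0,-0.257,-0.217],[-439,-552,145,0,0,-0.257,-0.217],[-439,-552,145,0,0,-0.257,-0.217],[-439,-552,145,0,0,-0.257,-0.217],[-439,-552,145,0,0,-0.257,-0.217]]]' 20
python3 -c "
from h import *
plan((443.5,-34,189,91));snap('top','t3',(200,100,520,340),2.5);snap('side','s3',(200,100,460,340),2.5)"
```

```text
clock: 2.1
position: [0.4436, -0.0324, 0.2599]
ee_rot: [-0.03, 3.141, 0.001]
force: [-0.2, 0.1, 0.9]
width: 0.609
t 2.1 pos [443.6 -32.4 259.9] w 56.0 F [-0.2  0.1  0.9]
-> (443.5, -34, 189, 91) shift [ 0.1 -1.6 70.9] rot [0.    0.    0.002] rows>= 2
```

View pics/t3.png

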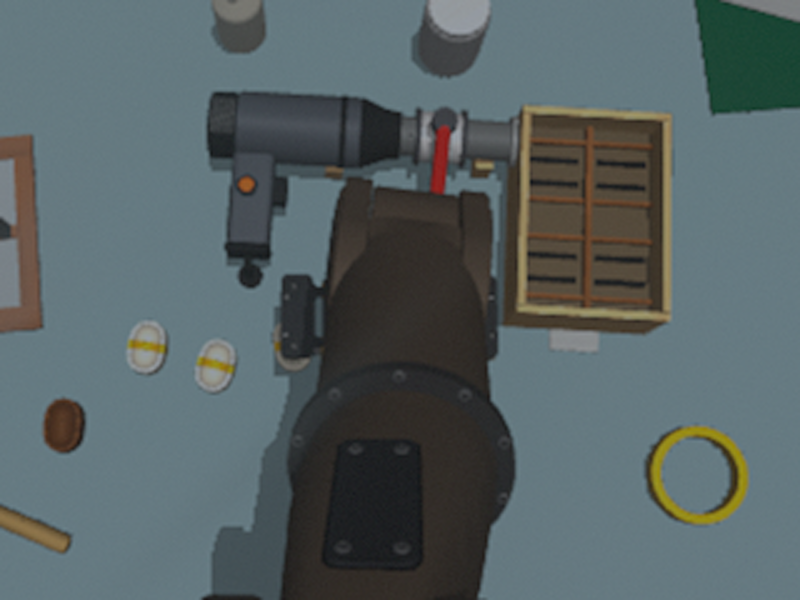

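View pics/s3.png

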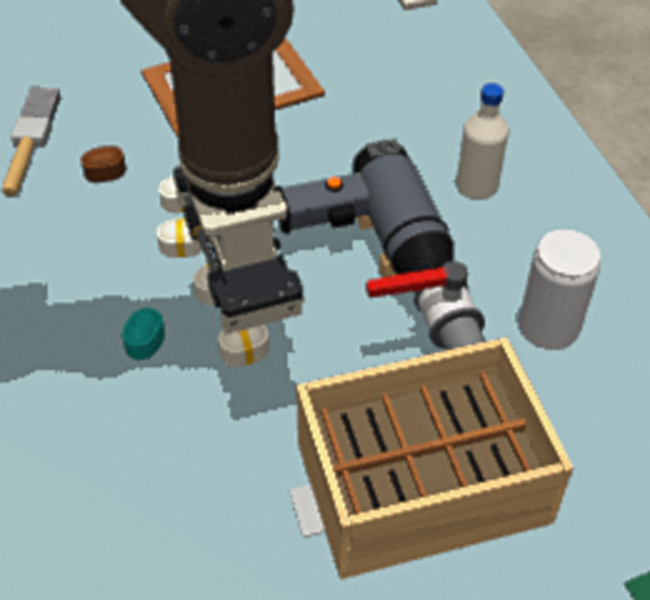

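The gripper stands over pod D. In the side view the pod is at about (297,237), directly below the jaws, and the box is empty. I'll descend, grip and lift.

```bash
python3 -m pendant '[[[0,-1.6,50,0,0,0,-0.217],[0,-1.6,71,0,0,0,-0.217],[0,-1.6,71,0,0,0,-0.217],[0,-1.6,71,0,0,0,1],[0,-1.6,71,0,0,0,1],[0,-1.6,71,0,0,0,1],[0,-1.6,71,0,0,0,1],[0,-1.6,20,0,0,0,1],[0,-1.6,-40,0,0,0,1],[0,-1.6,-70,0,0,0,1],[0,-1.6,-70,0,0,0,1]]]' 20
python3 -c "
from h import *
plan((512.1,-267,330,-2.3),(512.1,-267,245,-2.3))"
```

```text
clock: 3.58
position: [0.4444, -0.035, 0.3321]
ee_rot: [-0.027, 3.136, 0.001]
force: [0.1, 0.1, -1.3]
width: 0.391
t 3.58 pos [444.4 -35.  332.1] w 36.0 F [ 0.1  0.1 -1.3]
-> (512.1, -267, 330, -2.3) shift [ -63.6 -233.2    2.3] rot [0.005 0.004 1.628] rows>= 9
-> (512.1, -267, 245, -2.3) shift [ -63.2 -233.2   87.3] rot [0.005 0.004 1.628] rows>= 9
```

```bash
python3 -m pendant '[[[-32,-117,2,0,0,0.8,1],[-32,-117,2,0,0,0.8,1],[-63,-233,2,0,0,1.628,1],[-63,-233,2,0,0,1.628,1],[-63,-233,2,0,0,1.628,1],[-63,-233,2,0,0,1.628,1],[-63,-233,2,0,0,1.628,1],[-63,-233,2,0,0,1.628,1],[-63,-233,2,0,0,1.628,1],[-63,-233,2,0,0,1.628,1],[-63,-233,2,0,0,1.628,1],[-63,-233,2,0,0,1.628,1]]]'
python3 -c "
from h import *
plan((512.1,-267,245,-2.3));snap('side','s4',(260,140,460,340),3);snap('top','t4',(320,100,520,300),3)"
```

```text
clock: 5.08
position: [0.5106, -0.2669, 0.3275]
ee_rot: [-2.264, -2.178, 0.0]
force: [-0.9, 0.6, -1.3]
width: 0.39
t 5.08 pos [ 510.6 -266.9  327.5] w 35.9 F [-0.9  0.6 -1.3]
-> (512.1, -267, 245, -2.3) shift [-0.   1.5 82.5] rot [-0.    -0.     0.002] rows>= 2
```

View pics/s4.png

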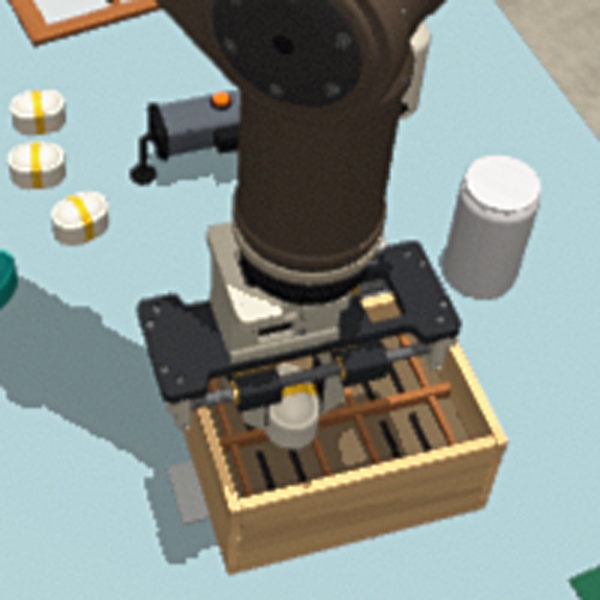

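View pics/t4.png

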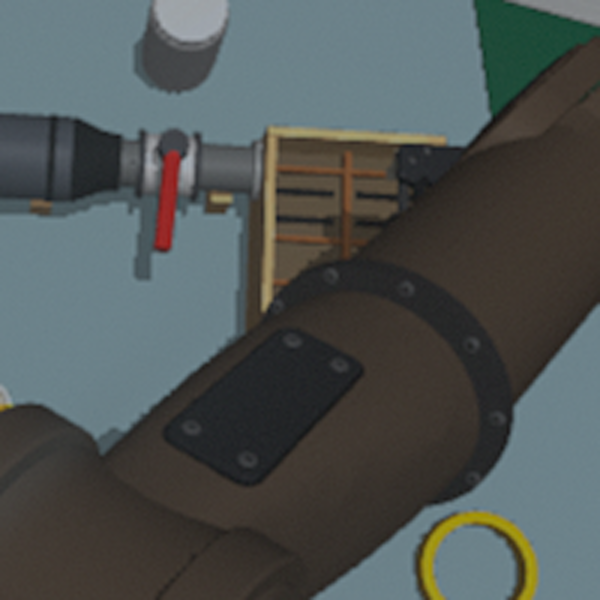

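Pod D hangs over the near -x, -y bay: in the side view the pod end is at about (357,281) and the bay lies below it. I'll lower and release.

```bash
python3 -m pendant '[[[0,1.5,50,0,0,0.002,1],[0,1.5,72,0,0,0.002,1],[0,1.5,81,0,0,0.002,1],[0,1.5,81.5,0,0,0.002,1],[0,1.5,81.5,0,0,0.002,1]]]'
python3 -c "
from h import *
plan((512.1,-267,245,-2.3))"
```

```text
clock: 5.8
position: [0.5126, -0.2673, 0.2472]
ee_rot: [2.267, 2.173, 0.001]
force: [0.7, -0.1, -0.5]
width: 0.39
t 5.8 pos [ 512.6 -267.3  247.2] w 35.9 F [ 0.7 -0.1 -0.5]
-> (512.1, -267, 245, -2.3) shift [ 0.3 -0.5  2.2] rot [ 0.002  0.    -0.002] rows>= 1
```

```bash
python3 -m pendant '[[[0,0,2,0,0,0,1],[0,0,2,0,0,0,1],[0,0,2,0,0,0,0.04],[0,0,2,0,0,0,0.04],[0,0,2,0,0,0,0.04],[0,0,-20,0,0,0,0.04],[0,0,-85,0,0,0,0.04],[0,0,-85,0,0,0,0.04]]]'
python3 -c "
from h import *
plan((437.5,56,260,100),(437.5,56,189,100))"
```

```text
clock: 6.8
position: [0.5131, -0.2683, 0.3352]
ee_rot: [2.264, 2.169, 0.004]
force: [1.0, -0.3, -1.0]
width: 0.483
t 6.8 pos [ 513.1 -268.3  335.2] w 44.5 F [ 1.  -0.3 -1. ]
-> (437.5, 56, 260, 100) shift [320.9 -89.8  73.9] rot [ 0.002  0.007 -1.788] rows>= 10
-> (437.5, 56, 189, 100) shift [321.1 -90.2 144.9] rot [ 0.002  0.007 -1.788] rows>= 10
```

```bash
python3 -m pendant '[[[321,-90,10,0,0.007,-1.788,0.04],[321,-90,10,0,0.007,-1.788,0.04],[321,-90,10,0,0.007,-1.788,0.04],[321,-90,10,0,0.007,-1.788,0.04],[321,-90,10,0,0.007,-1.788,0.04],[321,-90,74,0,0.007,-1.788,-0.217],[321,-90,74,0,0.007,-1.788,-0.217],[321,-90,74,0,0.007,-1.788,-0.217],[321,-90,74,0,0.007,-1.788,-0.217],[321,-90,74,0,0.007,-1.788,-0.217],[321,-90,74,0,0.007,-1.788,-0.217],[321,-90,74,0,0.007,-1.788,-0.217],[321,-90,74,0,0.007,-1.788,-0.217]]]'
python3 - <<'E'
from h import *
plan((437.5,56,189,100));snap('side','s5',(220,140,460,340),3);snap('top','t5')
E
```

```text
clock: 8.43
position: [0.4358, 0.0576, 0.2571]
ee_rot: [0.272, -3.125, -0.007]
force: [0.1, -0.5, -0.6]
width: 0.608
t 8.43 pos [435.8  57.6 257.1] w 55.9 F [ 0.1 -0.5 -0.6]
-> (437.5, 56, 189, 100) shift [-1.7 -2.2 68.1] rot [ 0.005 -0.004 -0.001] rows>= 2
```

View pics/s5.png

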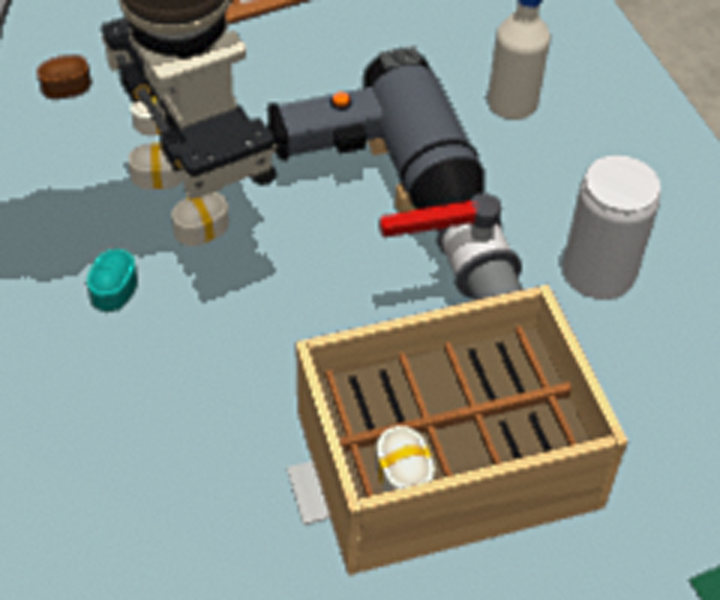

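View pics/t5.png

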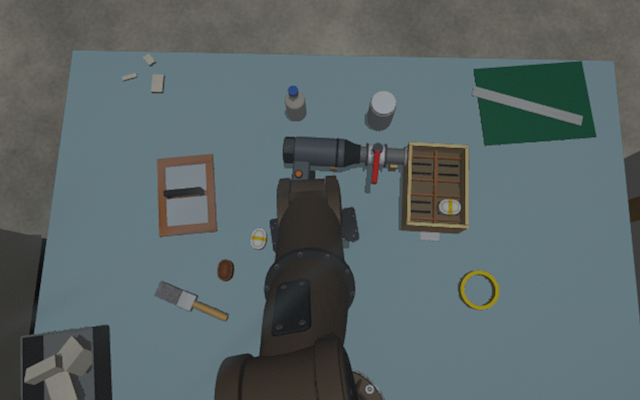

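The first pod lies flat in its bay: side (354,291), top (450,207), between the battens. Next is pod C.

```bash
python3 -m pendant '[[[-2,-2,50,0,0,0,-0.217],[-2,-2,68,0,0,0,-0.217],[-2,-2,68,0,0,0,-0.217],[-2,-2,68,0,0,0,-0.217],[-2,-2,68,0,0,0,1],[-2,-2,68,0,0,0,1],[-2,-2,68,0,0,0,1],[-2,-2,68,0,0,0,1],[-2,-2,20,0,0,0,1],[-2,-2,-40,0,0,0,1],[-2,-2,-73,0,0,0,1],[-2,-2,-73,0,0,0,1]]]' 20
python3 -c "
from h import *
plan((610.1,-271,330,-2.3))"
```

```text
clock: 10.02
position: [0.4392, 0.0558, 0.3325]
ee_rot: [-0.275, 3.129, 0.009]
force: [-0.0, -0.2, -1.4]
width: 0.392
t 10.03 pos [439.2  55.8 332.5] w 36.1 F [-0.  -0.2 -1.4]
-> (610.1, -271, 330, -2.3) shift [-111.3 -351.6    0.7] rot [ 0.005 -0.004  1.786] rows>= 10
```

```bash
python3 -m pendant '[[[-111,-351,-10,0,0,1.786,1],[-111,-351,-10,0,0,1.786,1],[-111,-351,-10,0,0,1.786,1],[-111,-351,-10,0,0,1.786,1],[-111,-351,-10,0,0,1.786,1],[-111,-351,-10,0,0,1.786,1],[-111,-351,-10,0,0,1.786,1],[-111,-351,-5,0,0,1.786,1],[-111,-351,0,0,0,1.786,1],[-111,-351,0,0,0,1.786,1],[-111,-351,0,0,0,1.786,1],[-111,-351,0,0,0,1.786,1],[-111,-351,0,0,0,1.786,1]]]'
python3 -c "
from h import *
plan((610.1,-271,247,-2.3))"
```

```text
clock: 11.65
position: [0.6088, -0.2707, 0.3279]
ee_rot: [-2.26, -2.173, 0.001]
force: [-0.2, 0.8, -1.6]
width: 0.391
t 11.65 pos [ 608.8 -270.7  327.9] w 36.0 F [-0.2  0.8 -1.6]
-> (610.1, -271, 247, -2.3) shift [-0.5  1.7 80.9] rot [-0.005 -0.004  0.001] rows>= 2
```

```bash
python3 -m pendant '[[[0,1.5,50,0,0,0,1],[0,1.5,72,0,0,0,1],[0,1.5,81,0,0,0,1],[0,1.5,83,0,0,0,1],[0,1.5,83,0,0,0,1],[0,1.5,83,0,0,0,0.04],[0,1.5,83,0,0,0,0.04],[0,1.5,83,0,0,0,0.04],[0,1.5,65,0,0,0,0.04],[0,1.5,0,0,0,0,0.04],[0,1.5,0,0,0,0,0.04]]]'
python3 -c "
from h import *
plan((414.6,132.5,270,78),(414.6,132.5,189,78))"
```

```text
clock: 13.02
position: [0.6113, -0.2724, 0.3342]
ee_rot: [2.265, 2.174, 0.004]
force: [-0.8, -0.4, 0.1]
width: 0.483
t 13.03 pos [ 611.3 -272.4  334.2] w 44.5 F [-0.8 -0.4  0.1]
-> (414.6, 132.5, 270, 78) shift [ 396.6 -213.2   63.6] rot [ 0.003  0.002 -1.402] rows>= 8
-> (414.6, 132.5, 189, 78) shift [ 396.6 -213.4  144.6] rot [ 0.003  0.002 -1.402] rows>= 8
```

```bash
python3 -m pendant '[[[397,-213,5,0,0,-1.402,0.04],[397,-213,5,0,0,-1.402,0.04],[397,-213,5,0,0,-1.402,0.04],[397,-213,5,0,0,-1.402,0.04],[397,-213,5,0,0,-1.402,0.04],[397,-213,5,0,0,-1.402,-0.217],[397,-213,64,0,0,-1.402,-0.217],[397,-213,64,0,0,-1.402,-0.217],[397,-213,64,0,0,-1.402,-0.217],[397,-213,64,0,0,-1.402,-0.217],[397,-213,64,0,0,-1.402,-0.217],[397,-213,64,0,0,-1.402,-0.217]]]'
python3 - <<'E'
from h import *
plan((414.6,132.5,189,78));snap('side','s6',(220,140,460,340),3);snap('top','t6')
E
```

```text
clock: 14.52
position: [0.4138, 0.1341, 0.2672]
ee_rot: [-0.33, -3.12, -0.006]
force: [0.2, -0.8, 0.5]
width: 0.61
t 14.53 pos [413.8 134.1 267.2] w 56.1 F [ 0.2 -0.8  0.5]
-> (414.6, 132.5, 189, 78) shift [-1.5 -1.7 78.2] rot [ 0.004 -0.004 -0.001] rows>= 2
```

View pics/s6.png

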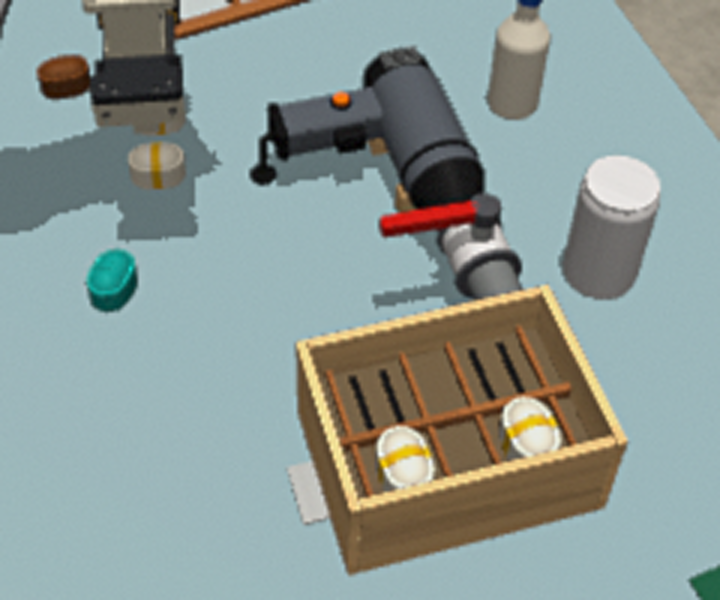

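View pics/t6.png

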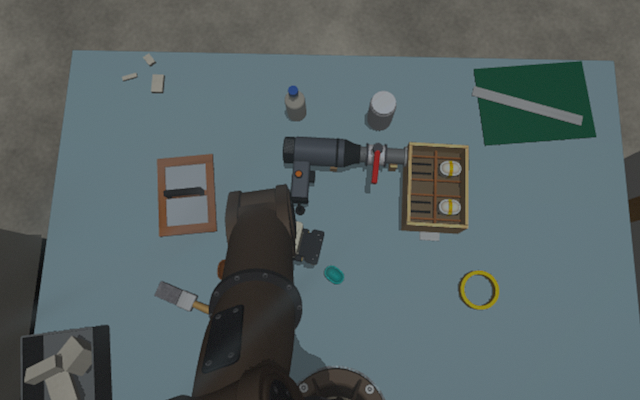

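The second pod is in its bay at top (451,169). Next is pod B, with a narrower opening to clear pod A.

```bash
python3 -m pendant '[[[-1.5,-2,45,0,0,0,-0.087],[-1.5,-2,60,0,0,0,-0.087],[-1.5,-2,78,0,0,0,-0.087],[-1.5,-2,78,0,0,0,-0.087],[-1.5,-2,78,0,0,0,-0.087],[-1.5,-2,78,0,0,0,1],[-1.5,-2,78,0,0,0,1],[-1.5,-2,78,0,0,0,1],[-1.5,-2,78,0,0,0,1],[-1.5,-2,30,0,0,0,1],[-1.5,-2,-30,0,0,0,1],[-1.5,-2,-70,0,0,0,1],[-1.5,-2,-70,0,0,0,1]]]' 20
python3 -c "
from h import *
plan((514.9,-199,330,-2.3))"
```

```text
clock: 16.25
position: [0.4154, 0.1325, 0.3393]
ee_rot: [-0.327, -3.124, -0.012]
force: [-0.3, 0.4, -1.6]
width: 0.393
t 16.25 pos [415.4 132.5 339.3] w 36.2 F [-0.3  0.4 -1.6]
-> (514.9, -199, 330, -2.3) shift [-166.  -303.8    6.8] rot [ 0.005 -0.006  1.402] rows>= 8
```

```bash
python3 -m pendant '[[[-166,-304,0,0,0,1.402,1],[-166,-304,0,0,0,1.402,1],[-166,-304,0,0,0,1.402,1],[-166,-304,0,0,0,1.402,1],[-166,-304,0,0,0,1.402,1],[-166,-304,0,0,0,1.402,1],[-166,-304,0,0,0,1.402,1],[-166,-304,5,0,0,1.402,1],[-166,-304,7,0,0,1.402,1],[-166,-304,7,0,0,1.402,1],[-166,-304,7,0,0,1.402,1],[-166,-304,7,0,0,1.402,1]]]'
python3 -c "
from h import *
plan((514.9,-199,246,-2.3))"
```

```text
clock: 17.75
position: [0.5139, -0.1995, 0.328]
ee_rot: [-2.261, -2.173, 0.0]
force: [0.0, 0.1, -0.5]
width: 0.393
t 17.75 pos [ 513.9 -199.5  328. ] w 36.2 F [ 0.   0.1 -0.5]
-> (514.9, -199, 246, -2.3) shift [ 0.2  1.3 82. ] rot [-0.004 -0.004  0.001] rows>= 2
```

```bash
python3 -m pendant '[[[0,1,50,0,0,0,1],[0,1,72,0,0,0,1],[0,1,81,0,0,0,1],[0,1,83,0,0,0,1],[0,1,83,0,0,0,1],[0,1,83,0,0,0,0.04],[0,1,83,0,0,0,0.04],[0,1,83,0,0,0,0.04],[0,1,65,0,0,0,0.04],[0,1,0,0,0,0,0.04],[0,1,0,0,0,0,0.04]]]'
python3 -c "
from h import *
plan((431.7,202,270,85),(431.7,202,189,85))"
```

```text
clock: 19.12
position: [0.5159, -0.2011, 0.3327]
ee_rot: [2.266, 2.175, 0.004]
force: [0.2, 0.2, -0.4]
width: 0.48
t 19.12 pos [ 515.9 -201.1  332.7] w 44.1 F [ 0.2  0.2 -0.4]
-> (431.7, 202, 270, 85) shift [ 399.2 -100.7   63.2] rot [ 0.003  0.    -1.524] rows>= 9
-> (431.7, 202, 189, 85) shift [ 399.1 -100.9  144.2] rot [ 0.003  0.    -1.524] rows>= 9
```

```bash
python3 -m pendant '[[[399,-101,5,0,0,-1.524,0.04],[399,-101,5,0,0,-1.524,0.04],[399,-101,5,0,0,-1.524,0.04],[399,-101,5,0,0,-1.524,0.04],[399,-101,5,0,0,-1.524,0.04],[399,-101,5,0,0,-1.524,-0.217],[399,-101,64,0,0,-1.524,-0.217],[399,-101,64,0,0,-1.524,-0.217],[399,-101,64,0,0,-1.524,-0.217],[399,-101,64,0,0,-1.524,-0.217],[399,-101,64,0,0,-1.524,-0.217],[399,-101,64,0,0,-1.524,-0.217]]]'
python3 - <<'E'
from h import *
plan((431.7,202,189,85));snap('side','s7',(220,110,460,340),2.6);snap('top','t7')
E
```

```text
clock: 20.62
position: [0.4299, 0.2031, 0.2663]
ee_rot: [-0.139, -3.134, -0.007]
force: [-0.5, -0.3, 0.6]
width: 0.605
t 20.62 pos [429.9 203.1 266.3] w 55.7 F [-0.5 -0.3  0.6]
-> (431.7, 202, 189, 85) shift [-2.2 -1.3 77.3] rot [ 0.004 -0.004 -0.002] rows>= 2
```

View pics/s7.png

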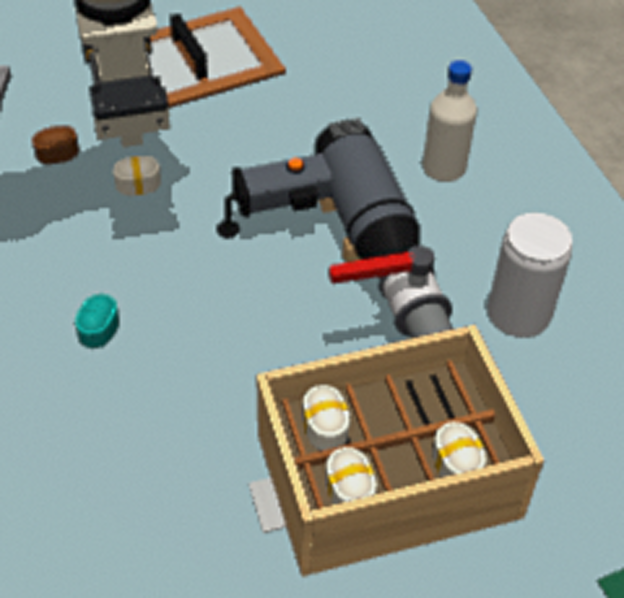

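View pics/t7.png

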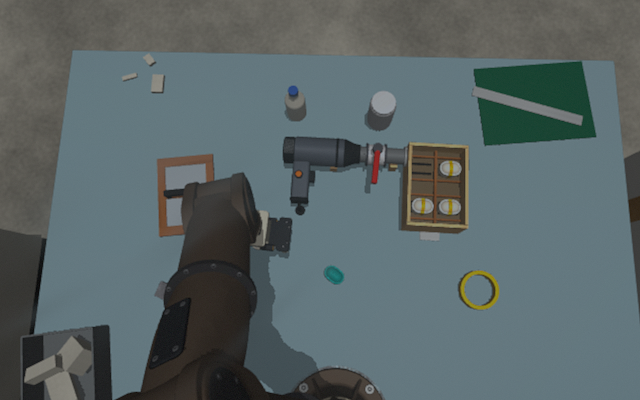

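Three pods are in bays at top (451,169), (450,207) and (423,206). The last pod stands under the gripper.

```bash
python3 -m pendant '[[[-2,-1.5,45,0,0,0,-0.217],[-2,-1.5,60,0,0,0,-0.217],[-2,-1.5,77,0,0,0,-0.217],[-2,-1.5,77,0,0,0,-0.217],[-2,-1.5,77,0,0,0,-0.217],[-2,-1.5,77,0,0,0,1],[-2,-1.5,77,0,0,0,1],[-2,-1.5,77,0,0,0,1],[-2,-1.5,77,0,0,0,1],[-2,-1.5,30,0,0,0,1],[-2,-1.5,-30,0,0,0,1],[-2,-1.5,-70,0,0,0,1],[-2,-1.5,-70,0,0,0,1]]]' 20
python3 -c "
from h import *
plan((612.9,-204,335,-2.3))"
```

```text
clock: 22.35
position: [0.4327, 0.2017, 0.3385]
ee_rot: [-0.136, -3.138, -0.012]
force: [-0.0, -0.3, -1.4]
width: 0.392
t 22.35 pos [432.7 201.7 338.5] w 36.1 F [-0.  -0.3 -1.4]
-> (612.9, -204, 335, -2.3) shift [-2.146e+02 -3.886e+02  3.000e-01] rot [ 0.005 -0.007  1.524] rows>= 9
```

```bash
python3 -m pendant '[[[-214,-389,-15,0,0,1.524,1],[-214,-389,-15,0,0,1.524,1],[-214,-389,-15,0,0,1.524,1],[-214,-389,-15,0,0,1.524,1],[-214,-389,-15,0,0,1.524,1],[-214,-389,-15,0,0,1.524,1],[-214,-389,-15,0,0,1.524,1],[-214,-389,-15,0,0,1.524,1],[-214,-389,-5,0,0,1.524,1],[-214,-389,0,0,0,1.524,1],[-214,-389,0,0,0,1.524,1],[-214,-389,0,0,0,1.524,1],[-214,-389,0,0,0,1.524,1]]]'
python3 -c "
from h import *
plan((612.9,-204,247,-2.3))"
```

```text
clock: 23.98
position: [0.6114, -0.2044, 0.3338]
ee_rot: [-2.26, -2.174, -0.0]
force: [-0.9, -1.0, -0.9]
width: 0.393
t 23.98 pos [ 611.4 -204.4  333.8] w 36.2 F [-0.9 -1.  -0.9]
-> (612.9, -204, 247, -2.3) shift [ 0.1  1.9 86.8] rot [-0.004 -0.004  0.001] rows>= 2
```

Once this pod is released I'll lift and back away towards the lid to look.

```bash
python3 -m pendant '[[[0,1.5,50,0,0,0,1],[0,1.5,75,0,0,0,1],[0,1.5,86,0,0,0,1],[0,1.5,88,0,0,0,1],[0,1.5,88,0,0,0,1],[0,1.5,88,0,0,0,0.04],[0,1.5,88,0,0,0,0.04],[0,1.5,88,0,0,0,0.04],[0,1.5,70,0,0,0,0.04],[0,1.5,5,0,0,0,0.04],[0,1.5,-15,0,0,0,0.04]]]'
python3 - <<'E'
from h import *
# lid handle
T=cv2.imread('pics/top5.png') if 0 else cv2.imread('pics/t5.png');S=cv2.imread('pics/side0.png')
plan((545,395,330,-2.3))
for n,im,b in(('top',T,(150,150,225,245)),('side',S,(250,105,335,160))):
    h=cv2.cvtColor(im,cv2.COLOR_BGR2HSV); m=np.zeros(h.shape[:2],np.uint8); x0,y0,x1,y1=b
    sub=h[y0:y1,x0:x1]; fr=((sub[...,0]<15)&(sub[...,1]>110))|False
    dk=(sub[...,2]<55)&~fr
    for nm,q in(('frame',fr),('dark',dk)):
        cc=comps(q,30)
        for c,s,l in cc:
            pts=np.argwhere(l)[:,::-1]+[x0,y0]; z=.008 if nm=='frame' else .046
            W=onz(n,pts,z)[:,:2]*1000; r=cv2.minAreaRect(W.astype(np.float32))
            print(n,nm,s[4],(c+[x0,y0]).round(1),np.round(r[0],1),np.round(r[1],1),round(r[2],1))
E
```

```text
clock: 25.35
position: [0.6132, -0.206, 0.3532]
ee_rot: [-2.265, -2.175, -0.002]
force: [-0.5, -0.8, -0.0]
width: 0.483
t 25.35 pos [ 613.2 -206.   353.2] w 44.4 F [-0.5 -0.8 -0. ]
-> (545, 395, 330, -2.3) shift [597.7 -92.7  24.3] rot [-0.    -0.002 -0.001] rows>= 10
top frame 51 [207.7 170.6] [605.2 344.6] [48.8 10.2] 8.7
top frame 389 [162.3 209.6] [518.1 452.9] [162.3  37.4] 11.4
top dark 221 [180.5 192.1] [542.8 394.7] [20.  95.5] 11.0
side frame 756 [292.1 134.5] [544.5 393.8] [204.7 148.3] 6.7
side frame 41 [291.5 130.7] [544.3 403.1] [11.  70.4] 6.4
side dark 105 [292.4 126.3] [540.5 374.8] [ 20.6 124.5] 5.6
```

```bash
python3 - <<'E'
from h import *
c=np.array([(86,96),(363,70),(386,456),(98,483)])/5+140-.4
w=onz('top',c,.008)[:,:2]*1000; print(w.round(1),w.mean(0).round(1))
for i in range(4):
    d=w[(i+1)%4]-w[i]; print(np.linalg.norm(d).round(1),(np.degrees(np.arctan2(d[1],d[0]))%90).round(1))
h=np.array([(120,262),(322,252)])/5+140-.4; w=onz('top',h,.046)[:,:2]*1000; print(w.round(1), w.mean(0))
print('side handle top ends?')
crop('side0','s0l',(245,100,340,160),8)
snap('top','t8');snap('side','s8',(220,110,460,340),2.6)
E
```

```text
[[637.5 482. ]
 [654.7 337.5]
 [450.5 311.7]
 [433.6 457.3]] [544.  397.1]
145.6 6.8
205.9 7.2
146.6 6.6
205.4 6.9
[[540.7 443.1]
 [548.  342. ]] [544.32704195 392.57584022]
side handle top ends?
```

View pics/s0l.png

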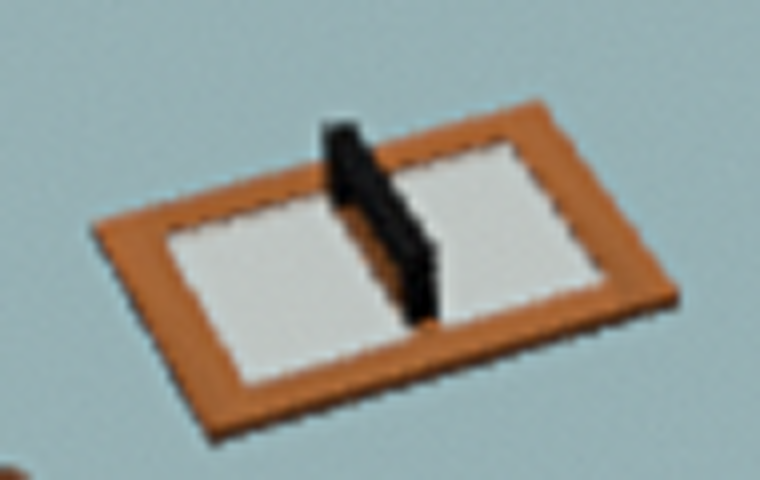

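View pics/t8.png

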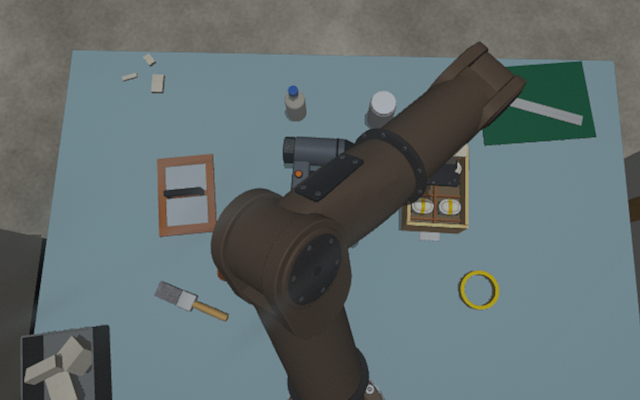

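The lid is still at top (186,195), and measures 205.7 x 146 mm at (544,395.5), yaw 6.9°. The arm hides the fourth pod, so I'll move to the lid and look back.

```bash
python3 -c "
from h import *
plan((544,395.5,340,6.9),(544,395.5,196,6.9))"
```

```text
t 25.45 pos [ 613.4 -205.8  352.7] w 44.0 F [1.2 0.4 0.1]
-> (544, 395.5, 340, 6.9) shift [598.  -93.6  14. ] rot [ 0.001 -0.002 -0.161] rows>= 10
-> (544, 395.5, 196, 6.9) shift [597.7 -93.8 158. ] rot [ 0.001 -0.002 -0.161] rows>= 11
```

```bash
python3 -m pendant '[[[598,-94,0,0,0,-0.161,0.04],[598,-94,0,0,0,-0.161,0.04],[598,-94,0,0,0,-0.161,0.04],[598,-94,0,0,0,-0.161,0.04],[598,-94,0,0,0,-0.161,0.04],[598,-94,0,0,0,-0.161,0.04],[598,-94,0,0,0,-0.161,0.04],[598,-94,0,0,0,-0.161,0.04],[598,-94,14,0,0,-0.161,-0.3],[598,-94,14,0,0,-0.161,-0.3],[598,-94,14,0,0,-0.161,-0.3],[598,-94,14,0,0,-0.161,-0.3],[598,-94,14,0,0,-0.161,-0.3],[598,-94,14,0,0,-0.161,-0.3]]]'
python3 - <<'E'
from h import *
plan((544,395.5,196,6.9))
im=snap('top','t9',(380,120,490,250),5);s=snap('side','s9',(200,60,440,340),2.1);crop('s9','s9',(0,0,504,588),1)
# pods in both views
for n,a,z in(('top',im,.055+.034),('side',s,.055+.034)):
    h=cv2.cvtColor(a,cv2.COLOR_BGR2HSV); m=(h[...,1]>120)&(h[...,0]<33)&(h[...,0]>18)&(h[...,2]>(90 if n=='top' else 120))
    for c,st,l in comps(m,12):
        w=onz(n,c,z)[0]
        if .44<w[0]<.7 and -.33<w[1]<-.14: print(n,c.round(1),st[4],(w*1000).round(1))
E
```

```text
clock: 27.2
position: [0.5434, 0.3952, 0.3375]
ee_rot: [-2.082, -2.345, -0.001]
force: [0.8, 1.1, 0.5]
width: 0.649
t 27.2 pos [543.4 395.2 337.5] w 59.7 F [0.8 1.1 0.5]
-> (544, 395.5, 196, 6.9) shift [ -0.5   1.2 141.5] rot [-0.004 -0.005 -0.002] rows>= 3
top [424.  165.8] 41 [ 610.6 -204.1   89. ]
top [450.7 167.7] 47 [ 607.2 -269.3   89. ]
top [422.8 205.4] 48 [ 511.6 -199.4   89. ]
top [449.9 206.7] 50 [ 509.8 -264.7   89. ]
side [385.5 257.2] 53 [ 609.5 -207.7   89. ]
side [344.5 266.4] 57 [ 512.  -202.6   89. ]
side [396.2 281.2] 59 [ 606.7 -272.5   89. ]
side [354.1 291.3] 65 [ 510.5 -268.3   89. ]
```

View pics/t9.png

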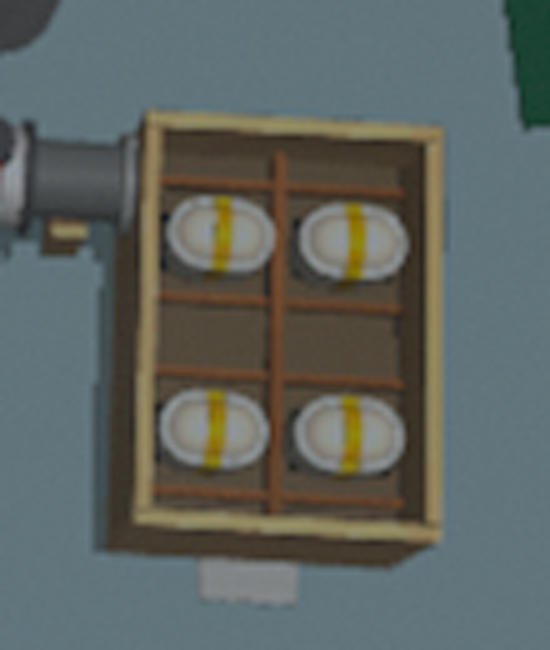

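View pics/s9.png

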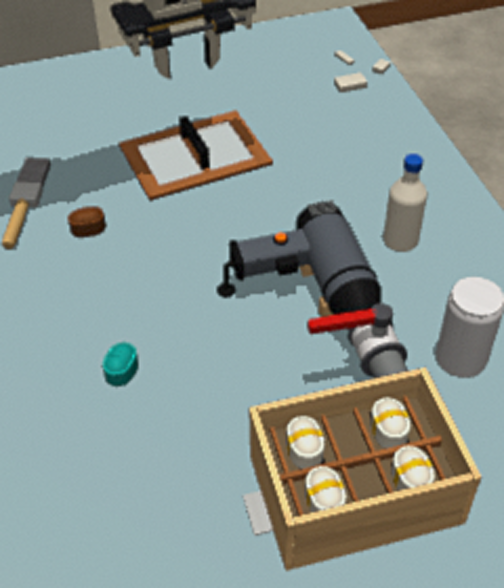

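All four pods lie flat, one per bay, at top (424,166), (451,168), (423,205) and (450,207). The two views agree to 4 mm on the dome height. The lid hasn't moved, with its handle at side (293,126), so I'll grip it now.

```bash
python3 -m pendant '[[[-0.5,1,60,0,0,0,-0.3],[-0.5,1,110,0,0,0,-0.3],[-0.5,1,135,0,0,0,-0.3],[-0.5,1,141,0,0,0,-0.3],[-0.5,1,141,0,0,0,-0.3],[-0.5,1,141,0,0,0,1],[-0.5,1,141,0,0,0,1],[-0.5,1,141,0,0,0,1],[-0.5,1,141,0,0,0,1],[-0.5,1,141,0,0,0,1],[-0.5,1,141,0,0,0,1]]]' 45
python3 -c "
from h import *
plan((544,395.5,370,6.9))"
```

```text
clock: 28.68
position: [0.5435, 0.3968, 0.1963]
ee_rot: [-2.079, -2.347, -0.001]
force: [0.8, 0.3, 1.0]
width: 0.171
t 28.68 pos [543.5 396.8 196.3] w 15.7 F [0.8 0.3 1. ]
-> (544, 395.5, 370, 6.9) shift [  -0.6   -0.2 -173.7] rot [-0.003 -0.005  0.   ] rows>= 3
```

```bash
python3 -m pendant '[[[0,0,-20,0,0,0,1],[0,0,-80,0,0,0,1],[0,0,-140,0,0,0,1],[0,0,-175,0,0,0,1],[0,0,-175,0,0,0,1],[0,0,-175,0,0,0,1]]]'
python3 - <<'E'
from h import *
plan((562.5,-235,370,-2.3)); snap('side','s10',(200,0,400,200),3)
E
```

```text
clock: 29.42
position: [0.5434, 0.396, 0.3702]
ee_rot: [-2.078, -2.346, 0.003]
force: [-0.1, 0.3, -4.9]
width: 0.17
t 29.43 pos [543.4 396.  370.2] w 15.6 F [-0.1  0.3 -4.9]
-> (562.5, -235, 370, -2.3) shift [-628.7  -57.2   -2.2] rot [-0.006 -0.004  0.161] rows>= 11
```

View pics/s10.png

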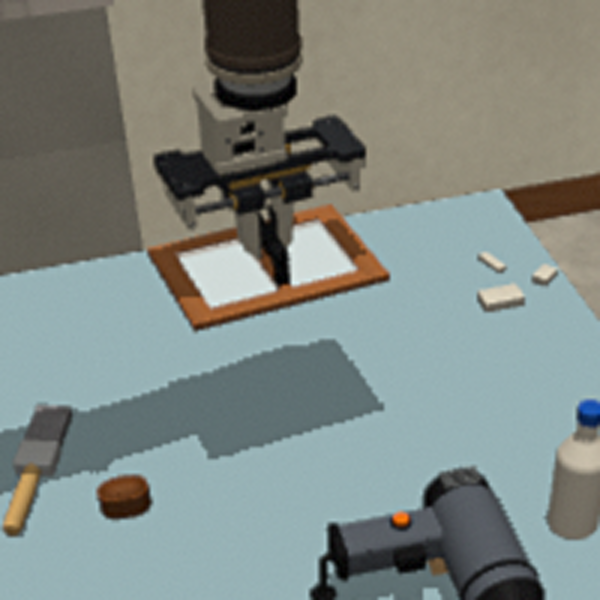

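The lid is held level. I'll carry it to the box.

```bash
python3 -m pendant '[[[-629,-57,-2,0,0,0.161,1],[-629,-57,-2,0,0,0.161,1],[-629,-57,-2,0,0,0.161,1],[-629,-57,-2,0,0,0.161,1],[-629,-57,-2,0,0,0.161,1],[-629,-57,-2,0,0,0.161,1],[-629,-57,-2,0,0,0.161,1],[-629,-57,-2,0,0,0.161,1],[-629,-57,-2,0,0,0.161,1],[-629,-57,-2,0,0,0.161,1],[-629,-57,-2,0,0,0.161,1],[-629,-57,-2,0,0,0.161,1],[-629,-57,-2,0,0,0.161,1],[-629,-57,-2,0,0,0.161,1]]]'
python3 - <<'E'
from h import *
plan((562.5,-235,310,-2.3)); snap('side','s11',(260,140,480,340),3.4);snap('top','t11',(340,100,520,260),4)
E
```

```text
clock: 31.22
position: [0.5639, -0.2334, 0.37]
ee_rot: [-2.258, -2.175, 0.001]
force: [-0.3, 0.1, -3.7]
width: 0.167
t 31.23 pos [ 563.9 -233.4  370. ] w 15.4 F [-0.3  0.1 -3.7]
-> (562.5, -235, 310, -2.3) shift [-1.9 -1.  60. ] rot [-0.005 -0.005  0.003] rows>= 1
```

View pics/s11.png

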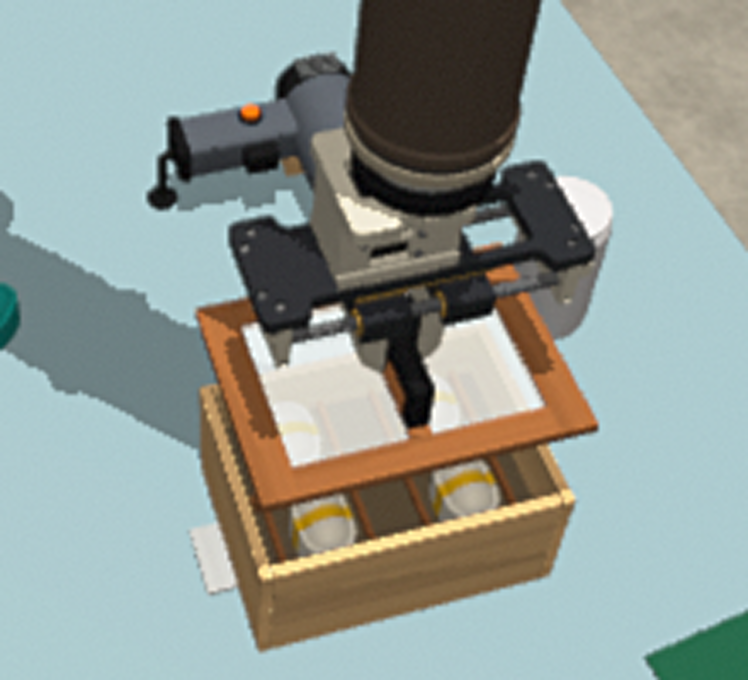

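View pics/t11.png

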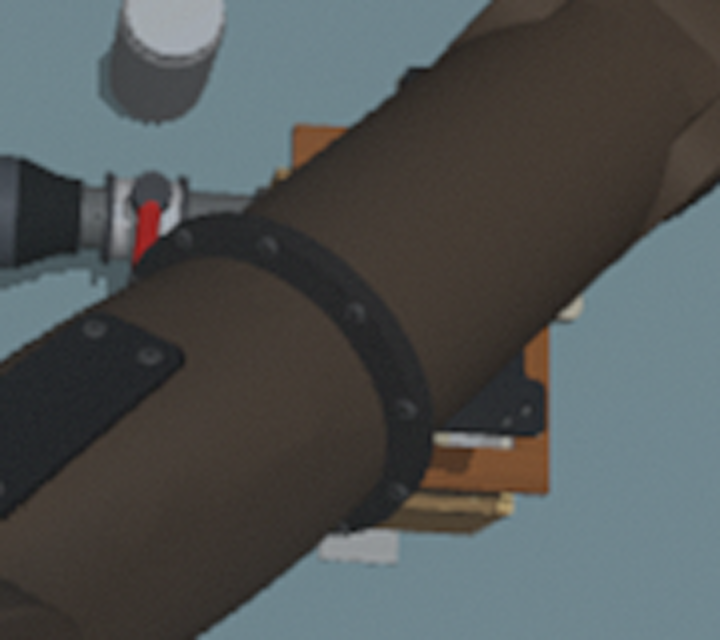

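```bash
python3 -m pendant '[[[-2,-1,40,0,0,0.003,1],[-2,-1,58,0,0,0.003,1],[-2,-1,65,0,0,0.003,1],[-2,-1,65,0,0,0.003,1],[-2,-1,65,0,0,0.003,1]]]'
python3 - <<'E'
from h import *
plan((562.5,-235,296,-2.3)); snap('side','s12',(300,210,460,340),5);snap('top','t12',(380,120,500,250),5)
E
```

```text
clock: 31.95
position: [0.5623, -0.2372, 0.3065]
ee_rot: [-2.265, -2.17, -0.0]
force: [0.2, 0.8, -3.6]
width: 0.168
t 31.95 pos [ 562.3 -237.2  306.5] w 15.5 F [ 0.2  0.8 -3.6]
-> (562.5, -235, 296, -2.3) shift [ 2.2  0.1 10.5] rot [-0.003 -0.003 -0.003] rows>= 1
```

View pics/s12.png

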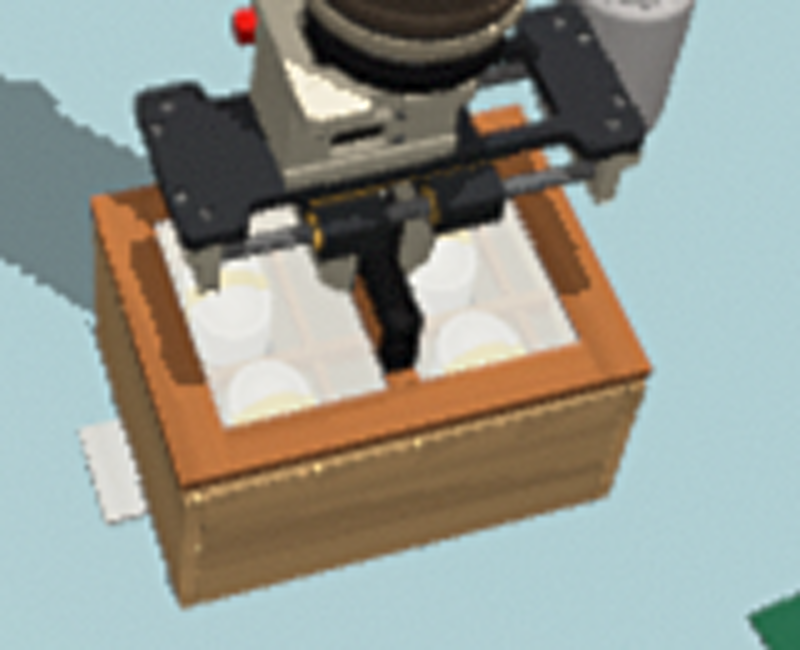

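View pics/t12.png

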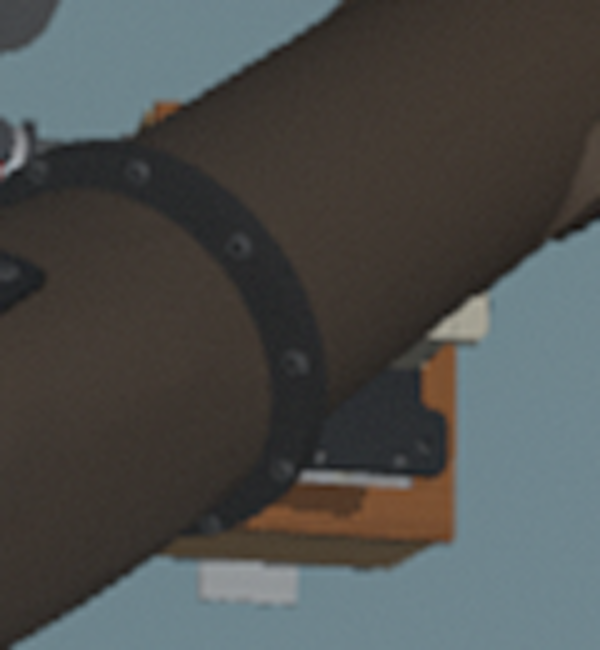

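```bash
python3 - <<'E'
from h import *
crop('side0','s0b',(300,210,460,340),5)
c=np.array([(93,198),(184,487),(652,372)])/5+[300,210]-.4
w=onz('side',c,.1185)[:,:2]*1000; print(w.round(1)); 
d1=w[0]-w[1];d2=w[2]-w[1];print(np.linalg.norm(d1),np.linalg.norm(d2),np.degrees(np.arctan2(*d1[::-1]))-90,np.degrees(np.arctan2(*d2[::-1])),'ctr',(w[0]+w[2])/2)
E
```

```text
[[ 463.8 -160.1]
 [ 456.8 -306.3]
 [ 660.  -315.3]]
146.39871397072767 203.3938662179276 -2.7329819865713887 -2.5393235917583055 ctr [ 561.86530175 -237.69043889]
```

View pics/s0b.png

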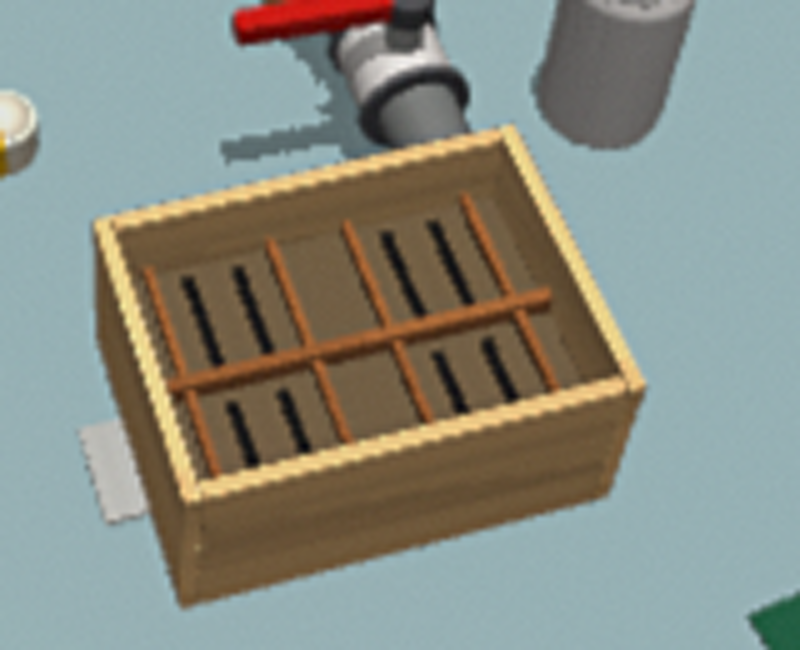

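```bash
python3 - <<'E'
from h import *
c=np.array([(93,223),(190,500),(646,387),(513,126)])/5+[300,210]-.4
w=onz('side',c,.1)[:,:2]*1000; print(w.round(1)); 
d1=w[0]-w[1];d2=w[2]-w[1];print(np.linalg.norm(d1),np.linalg.norm(d2),np.degrees(np.arctan2(*d1[::-1]))-90,np.degrees(np.arctan2(*d2[::-1])),'ctr',(w[0]+w[2])/2,w.mean(0))
E
```

```text
[[ 463.4 -160.6]
 [ 460.8 -303.4]
 [ 662.6 -312.1]
 [ 667.9 -167.7]]
142.80667359462782 201.98116549175342 -1.0459354787231092 -2.487649845832504 ctr [ 562.98679372 -236.36527947] [ 563.66118949 -235.95416845]
```

The lid hovers over the rim about 1.5 mm off centre and square to within 0.5°. I'll correct that, lower it and release.

```bash
python3 -m pendant '[[[1.6,1.2,5,0,0,0,1],[1.6,1.2,8,0,0,0,1],[1.6,1.2,10.5,0,0,0,1],[1.6,1.2,10.5,0,0,0,1],[1.6,1.2,10.5,0,0,0,1]]]'
python3 -c "
from h import *
plan((563.5,-235.7,296,-2.3))"
```

```text
clock: 32.67
position: [0.5631, -0.2353, 0.2962]
ee_rot: [-2.264, -2.169, -0.001]
force: [-4.9, 5.1, 11.7]
width: 0.173
t 32.67 pos [ 563.1 -235.3  296.2] w 15.9 F [-4.9  5.1 11.7]
-> (563.5, -235.7, 296, -2.3) shift [-0.4  0.4  0.1] rot [-0.004 -0.005 -0.003] rows>= 1
```

```bash
python3 -m pendant '[[[0,0,-0.5,0,0,0,1],[0,0,-0.5,0,0,0,0.13],[0,0,-0.5,0,0,0,0.13],[0,0,-0.5,0,0,0,0.13],[0,0,-20,0,0,0,0.13],[0,0,-80,0,0,0,0.13],[60,0,-100,0,0,0,0.13],[160,0,-100,0,0,0,0.13],[250,0,-100,0,0,0,0.13],[250,0,-100,0,0,0,0.13],[250,0,-100,0,0,0,0.13],[250,0,-100,0,0,0,0.13]]]'
python3 - <<'E'
from h import *
plan(); snap('side','s13',(220,130,460,340),3.3);snap('top','t13',(240,100,500,250),3);
snap('side','s13f');snap('top','t13f');crop('s13f','s13b',(300,210,460,340),5);crop('t13f','t13b',(380,120,500,250),5)
E
```

```text
clock: 34.17
position: [0.5745, 0.0139, 0.3969]
ee_rot: [-2.264, -2.17, 0.0]
force: [-0.3, -0.3, 0.0]
width: 0.44
t 34.17 pos [574.5  13.9 396.9] w 40.5 F [-0.3 -0.3  0. ]
```

View pics/s13b.png

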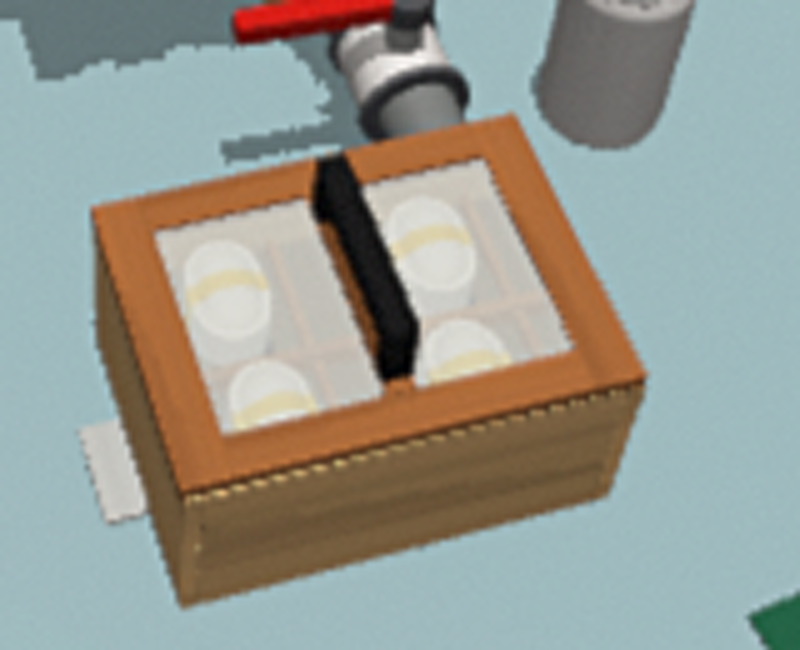

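View pics/t13b.png

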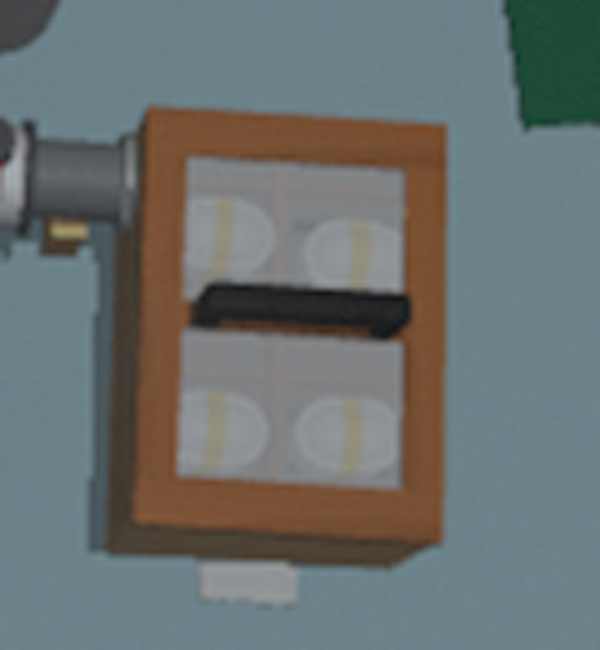

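View pics/t13.png

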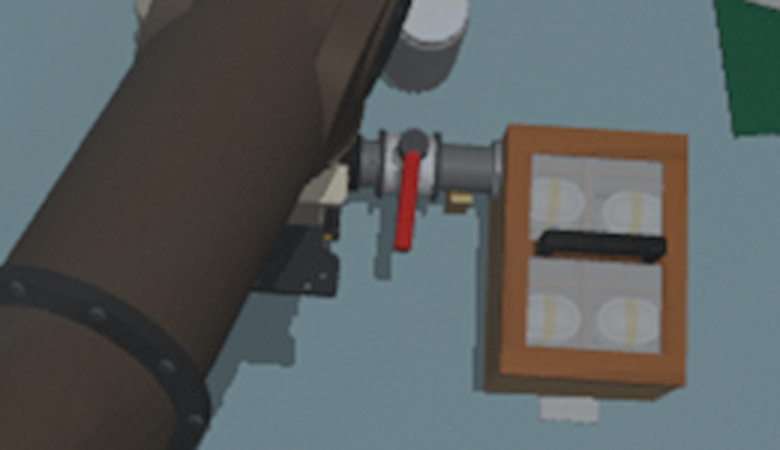

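```bash
python3 - <<'E'
from h import *
for n,f,lo in(('top','t13f',40),('side','s13f',40)):
    im=cv2.imread(f'pics/{f}.png'); h=cv2.cvtColor(im,cv2.COLOR_BGR2HSV).astype(int); b=im.astype(int)
    d=(b[...,1]+b[...,2])/2-b[...,0]
    m=(d>(18 if n=='top' else 25))&(h[...,0]>20)&(h[...,0]<36)
    for c,s,l in comps(m,10):
        w=onz(n,c,.089)[0]
        if .47<w[0]<.655 and -.3<w[1]<-.17: print(n,c.round(1),s[4],(w*1000).round(1))
# lid corners
c=np.array([(93,207),(186,493),(646,378),(517,115)])/5+[300,210]-.4
w=onz('side',c,.108)[:,:2]*1000; print('side lid',w.round(1),w.mean(0).round(1))
c=np.array([(146,105),(447,124),(441,545),(132,522)])/5+[380,120]-.4
v=onz('top',c,.108)[:,:2]*1000; print('top lid',v.round(1),v.mean(0).round(1))
for q in (w[[1,2]],w[[0,3]],v[[3,0]],v[[2,1]]): d=q[1]-q[0];print(np.degrees(np.arctan2(d[1],d[0])).round(2),np.linalg.norm(d).round(1))
crop('s13f','s13p',(310,230,420,310),7);crop('t13f','t13p',(405,140,475,230),7)
E
```

```text
top [424.5 165.7] 11 [ 610.8 -205.4   89. ]
top [451.4 170.6] 13 [ 599.8 -270.9   89. ]
top [422.6 205.6] 11 [ 511.1 -199.1   89. ]
top [450.5 206.8] 13 [ 509.7 -266.1   89. ]
side [385.1 257.3] 52 [ 608.4 -207.6   89. ]
side [344.3 266.3] 53 [ 511.6 -202.3   89. ]
side [393.2 282.3] 48 [ 599.3 -273.2   89. ]
side [354.2 291. ] 59 [ 511.  -267.6   89. ]
side lid [[ 464.4 -157.6]
 [ 458.7 -303.9]
 [ 661.  -312.1]
 [ 668.8 -167.7]] [ 563.2 -235.3]
top lid [[ 668.1 -164.6]
 [ 661.5 -310.9]
 [ 454.7 -300.8]
 [ 462.6 -155.7]] [ 561.7 -233. ]
-2.32 202.5
-2.82 204.6
-2.45 205.7
-2.79 207.1
```

View pics/s13p.png

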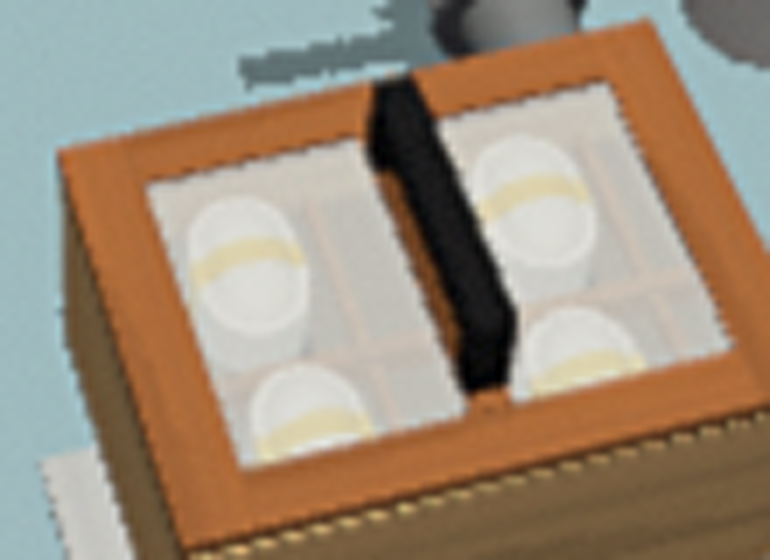

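View pics/t13p.png

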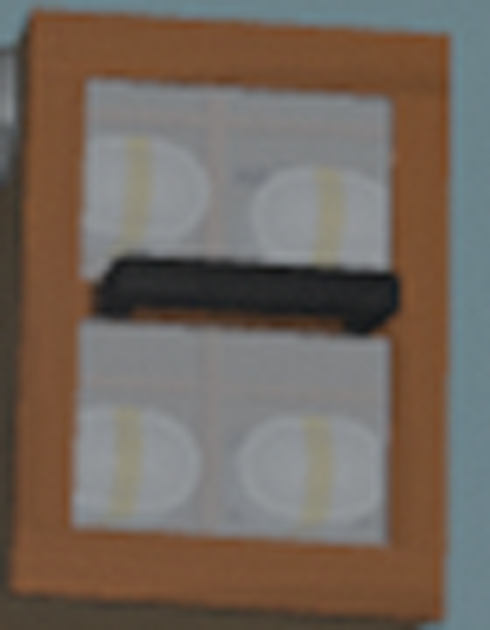

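The lid sits square: both views put its centre about 1 mm from the rim centre, with yaw differing by less than 0.5°. The pod in the +x,-y bay was knocked about 7 mm along -x, to top (451.4,170.6). It is still inside its bay, so I'll check its height, then measure the damper.

```bash
python3 - <<'E'
from h import *
for a,b in(((424.5,165.7),(385.1,257.3)),((451.4,170.6),(393.2,282.3)),((422.6,205.6),(344.3,266.3)),((450.5,206.8),(354.2,291.0))):
    p,e=tri(a,b);print((p*1000).round(1),round(e*1000,1))
T=cv2.imread('pics/t9.png');
for n,f in(('top','t13f'),('side','s13f')):
    im=cv2.imread(f'pics/{f}.png'); h=cv2.cvtColor(im,cv2.COLOR_BGR2HSV)
    m=((h[...,0]<6)|(h[...,0]>174))&(h[...,1]>170)&(h[...,2]>70)
    for c,s,l in comps(m,60):
        pts=np.argwhere(l)[:,::-1]; W=onz(n,pts,.116)[:,:2]*1000; r=cv2.minAreaRect(W.astype(np.float32))
        e,v=np.linalg.eigh(np.cov(W.T)); print(n,c.round(1),s[4],np.round(W.mean(0),1),np.round(r[0],1),np.round(r[1],1),np.degrees(np.arctan(v[1,1]/v[0,1])).round(1),cv2.boxPoints(r).round(0).tolist())
crop('t13f','t13d',(360,135,410,190),10);crop('s13f','s13d',(335,190,400,250),10)
E
```

```text
[ 610.7 -205.7   86. ] 2.0
[ 600.5 -271.6   86. ] 0.3
[ 512.3 -199.8   84.9] 0.8
[ 510.7 -266.7   87.3] 1.4
top [375.4 166.6] 149 [598.8 -82.7] [599.  -82.8] [11.4 78.1] -5.9 [[560.0, -84.0], [637.0, -92.0], [638.0, -81.0], [561.0, -73.0]]
side [362.5 212.2] 215 [598.7 -86.6] [597.8 -86.6] [22.5 77.7] -4.3 [[558.0, -94.0], [635.0, -101.0], [638.0, -79.0], [560.0, -72.0]]
```

View pics/t13d.png

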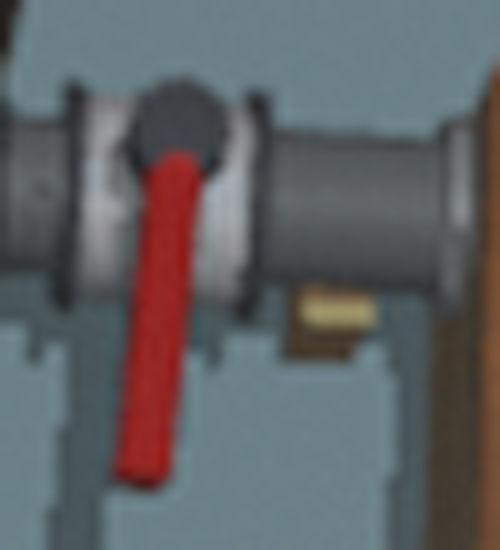

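View pics/s13d.png

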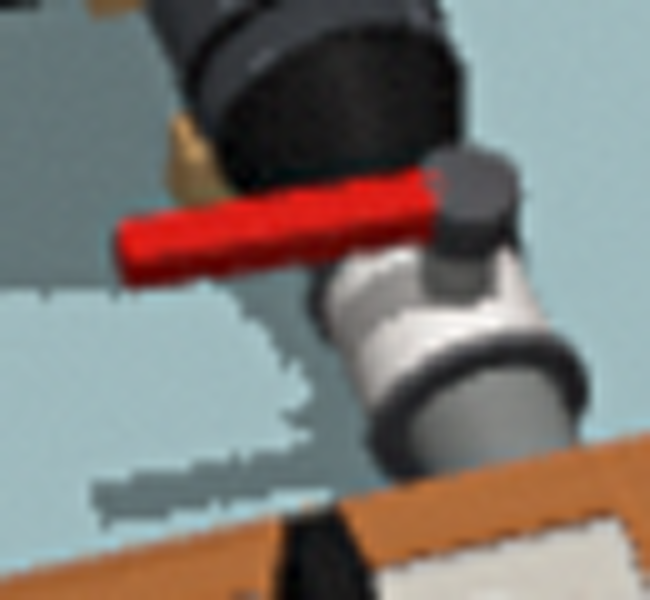

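```bash
python3 - <<'E'
from h import *
print(onz('top',(378,147.4),.125)*1000,onz('side',(335+47.5,190+18.),.125)*1000,tri((378,147.4),(382.5,208))[0])
print(proj('top',[[.648,-.0876,.118],[.5783,-.0804,.118]]),proj('side',[[.648,-.0876,.118],[.5783,-.0804,.118]]))
plan((578.5,-80.5,330,84),(578.5,-80.5,281,84))
E
```

```text
[[643.89066972 -87.95358068 125.        ]] [[645.76250262 -95.80616059 125.        ]] [ 0.64818173 -0.08901934  0.11605964]
[[377.58364271 146.6363966 ]
 [374.50778641 174.62135541]] [[381.72708627 207.26099421]
 [353.80067073 211.7338106 ]]
t 34.38 pos [574.3  12.1 396.4] w 39.8 F [-0.4 -0.4  0.5]
-> (578.5, -80.5, 330, 84) shift [-92.5   8.7  66.1] rot [-0.    -0.006 -1.512] rows>= 9
-> (578.5, -80.5, 281, 84) shift [-92.7   8.9 115.1] rot [-0.    -0.006 -1.512] rows>= 9
```

The damper pivot is near (648,-88) and its handle points at 174°. In the top view it runs from the knob at (378,147) to the tip at (374,183). I'll go above the grip point.

```bash
python3 -m pendant '[[[-93,9,40,0,0,-1.512,-0.1],[-93,9,40,0,0,-1.512,-0.1],[-93,9,40,0,0,-1.512,-0.1],[-93,9,40,0,0,-1.512,-0.1],[-93,9,66,0,0,-1.512,-0.1],[-93,9,66,0,0,-1.512,-0.1],[-93,9,66,0,0,-1.512,-0.1],[-93,9,66,0,0,-1.512,-0.1],[-93,9,66,0,0,-1.512,-0.1],[-93,9,66,0,0,-1.512,-0.1],[-93,9,66,0,0,-1.512,-0.1],[-93,9,66,0,0,-1.512,-0.1]]]' 8
python3 - <<'E'
from h import *
plan((578.5,-80.5,281,84));snap('side','s14',(290,120,450,270),5)
E
```

```text
clock: 35.88
position: [0.5791, -0.0789, 0.3294]
ee_rot: [-0.161, -3.132, -0.006]
force: [0.2, 0.4, -0.7]
width: 0.551
t 35.88 pos [579.1 -78.9 329.4] w 50.7 F [ 0.2  0.4 -0.7]
-> (578.5, -80.5, 281, 84) shift [ 0.2 -1.8 48.4] rot [ 0.003 -0.005  0.002] rows>= 1
```

View pics/s14.png

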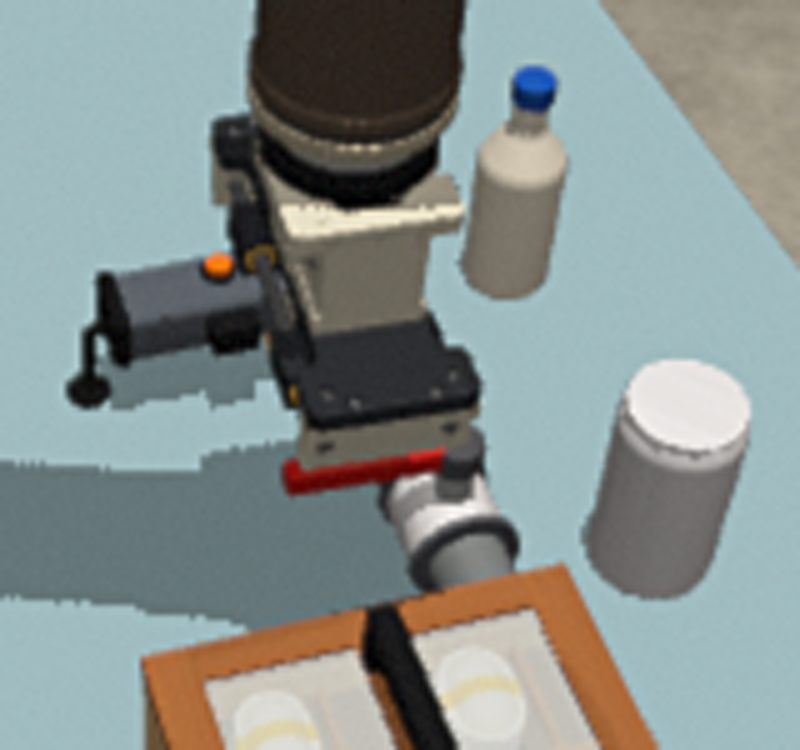

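```bash
python3 -m pendant '[[[0,-1.8,30,0,0,0,-0.1],[0,-1.8,48,0,0,0,-0.1],[0,-1.8,48,0,0,0,-0.1],[0,-1.8,48,0,0,0,1],[0,-1.8,48,0,0,0,1],[0,-1.8,48,0,0,0,1],[0,-1.8,48,0,0,0,1],[0,-1.8,48,0,0,0,1]]]' 8
python3 - <<'E'
from h import *
plan((578.5,-80.5,281,84))
E
```

```text
clock: 36.92
position: [0.5788, -0.0808, 0.2818]
ee_rot: [-0.16, -3.133, -0.006]
force: [-0.1, -0.9, 3.0]
width: 0.153
t 36.92 pos [578.8 -80.8 281.8] w 14.1 F [-0.1 -0.9  3. ]
-> (578.5, -80.5, 281, 84) shift [0.3 0.3 0.8] rot [ 0.004 -0.005  0.003] rows>= 1
```

The jaws hold the 14 mm bar (14.1 mm measured). I'll swing it through the arc.

```bash
python3 -m pendant '[[[-0.7,9.7,0,0,0,0.140,1],[-2.7,19.3,0,0,0,0.279,1],[-6.1,28.5,0,0,0,0.419,1],[-10.6,37.1,0,0,0,0.559,1],[-16.4,45,0,0,0,0.698,1],[-23.2,52,0,0,0,0.838,1],[-30.9,58,0,0,0,0.977,1],[-39.3,62.9,0,0,0,1.117,1],[-48.4,66.6,0,0,0,1.257,1],[-57.8,68.9,0,0,0,1.396,1],[-63.9,69.7,0,0,0,1.484,1],[-63.9,69.7,0,0,0,1.484,1]]]'
python3 - <<'E'
from h import *
plan();o=arm.observe();print(R.from_rotvec(o['ee_rot']).as_matrix()[:,1],o['ft_torque'])
E
```

```text
clock: 38.42
position: [0.6497, -0.0185, 0.2817]
ee_rot: [-2.235, -2.201, 0.002]
force: [-1.5, -4.7, 4.3]
width: 0.151
t 38.42 pos [649.7 -18.5 281.7] w 13.9 F [-1.5 -4.7  4.3]
[ 0.99987706 -0.01518454 -0.00391129] [-0.89565707  0.16760661 -0.16501655]
```

```bash
python3 -m pendant '[[[0,1.3,0,0,0,0.017,1],[0,2.4,0,0,0,0.035,1],[0,2.4,0,0,0,0.035,1]]]'
python3 -m pendant '[[[0,1.3,0,0,0,0.017,1],[0,1.3,0,0,0,0.017,1]]]'
python3 -m pendant '[[[0,1.3,0,0,0,0.017,1],[0,1.3,0,0,0,0.017,1]]]'
python3 - <<'E'
from h import *
plan();o=arm.observe();print(R.from_rotvec(o['ee_rot']).as_matrix()[:,1],o['ft_torque'])
E
```

```text
clock: 38.8
position: [0.651, -0.0187, 0.2816]
ee_rot: [-2.272, -2.16, 0.003]
force: [-4.1, -5.4, 5.4]
width: 0.153
clock: 39.05
position: [0.6515, -0.0188, 0.2813]
ee_rot: [-2.289, -2.139, 0.005]
force: [-8.9, -4.3, 7.7]
width: 0.154
clock: 39.3
position: [0.652, -0.019, 0.281]
ee_rot: [-2.306, -2.118, 0.007]
force: [-12.9, -3.4, 10.3]
width: 0.157
t 39.3 pos [652. -19. 281.] w 14.4 F [-12.9  -3.4  10.3]
[ 0.99633902 -0.08476289 -0.011127  ] [-0.90021404  2.98104474  0.17167807]
```

The stop is reached: the force rises to 13 N and the handle is at about 86-87°. I'll release, lift and look.

```bash
python3 -m pendant '[[[0,-3,0,0,0,-0.04,0.4],[0,-3,0,0,0,-0.04,0.4],[0,-3,0,0,0,-0.04,0.4],[0,-3,-40,0,0,-0.04,0.4],[0,-3,-80,0,0,-0.04,0.4],[60,-60,-100,0,0,-0.04,0.4],[100,-150,-100,0,0,-0.04,0.4],[100,-250,-100,0,0,-0.04,0.4],[100,-250,-100,0,0,-0.04,0.4],[100,-250,-100,0,0,-0.04,0.4]]]'
python3 - <<'E'
from h import *
plan();snap('top','t15');snap('side','s15');crop('t15','t15c',(270,120,480,240),3.8);crop('s15','s15c',(280,130,440,330),3)
E
```

```text
clock: 40.55
position: [0.4118, 0.1031, 0.3823]
ee_rot: [-2.262, -2.168, 0.002]
force: [0.4, 0.2, 0.4]
width: 0.3
t 40.55 pos [411.8 103.1 382.3] w 27.6 F [0.4 0.2 0.4]
```

View pics/t15c.png

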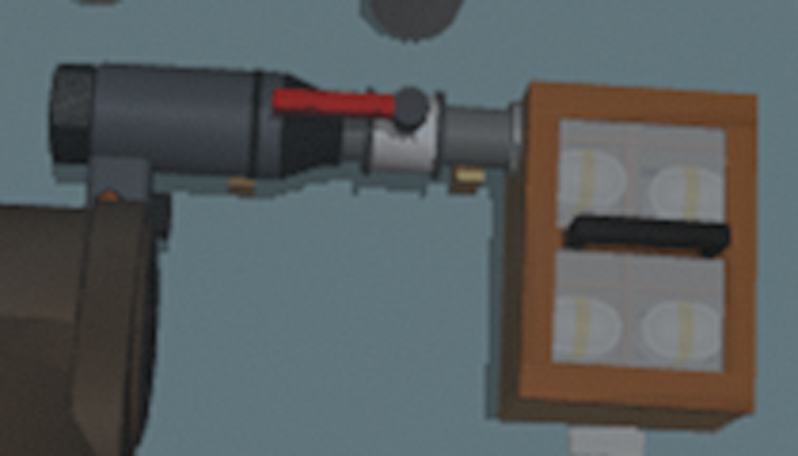

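View pics/s15c.png

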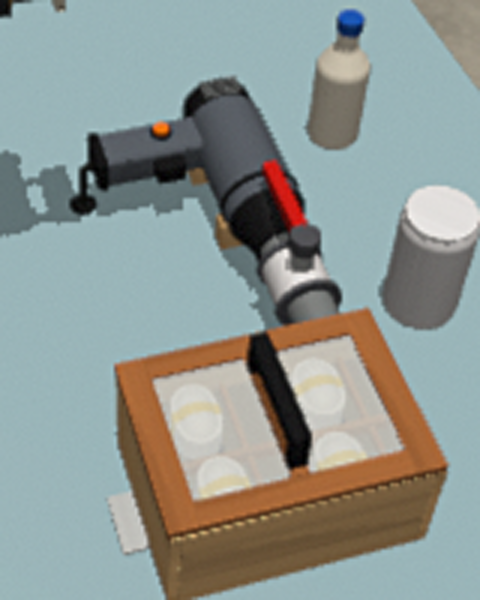

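```bash
python3 - <<'E'
from h import *
for n,f in(('top','t15'),('side','s15')):
    im=cv2.imread(f'pics/{f}.png'); h=cv2.cvtColor(im,cv2.COLOR_BGR2HSV)
    m=((h[...,0]<6)|(h[...,0]>174))&(h[...,1]>170)&(h[...,2]>70)
    for c,s,l in comps(m,60):
        pts=np.argwhere(l)[:,::-1]; W=onz(n,pts,.117)[:,:2]*1000
        e,v=np.linalg.eigh(np.cov(W.T)); print('damper',n,c.round(1),np.round(W.mean(0),1),np.degrees(np.arctan2(v[1,1],v[0,1])).round(1)%180)
bt={}
for n,f,b in(('top','top0',(270,150,330,220)),('side','s15',(300,140,370,210)),('side','side0',(300,140,370,210))):
    im=cv2.imread(f'pics/{f}.png'); h=cv2.cvtColor(im,cv2.COLOR_BGR2HSV); x0,y0,x1,y1=b
    m=np.zeros(h.shape[:2],bool); s=h[y0:y1,x0:x1]; m[y0:y1,x0:x1]=(s[...,0]>5)&(s[...,0]<18)&(s[...,1]>150)&(s[...,2]>80)
    for c,s,l in comps(m,8): print('button',n,c.round(2),s[4],s[:4],(onz(n,c,.079)*1000).round(1)); bt.setdefault(n,c)
p,e=tri(bt['top'],bt['side']);print(p*1000,e)
crop('top0','t0g',(275,130,335,220),8);crop('side0','s0g',(300,150,380,215),8)
# box/blower yaw check from barrel edge in the top view done by eye
E
```

```text
damper top [356.9 146.1] [648.6 -37.8] 88.1
damper side [374.2 194.8] [646.9 -42.4] 86.3
button top [298.12 173.28] 25 [296 171   6   6] [[587.8 104.4  79. ]]
button side [333.38 172.57] 21 [331 171   6   4] [[588.1 101.3  79. ]]
button side [307.05 141.73] 55 [300 140  19   6] [[555.5 250.4  79. ]]
button side [333.38 172.57] 21 [331 171   6   4] [[588.1 101.3  79. ]]
[589.00175912 104.66722171  75.46733471] 0.0005803829404513802
```

View pics/t0g.png

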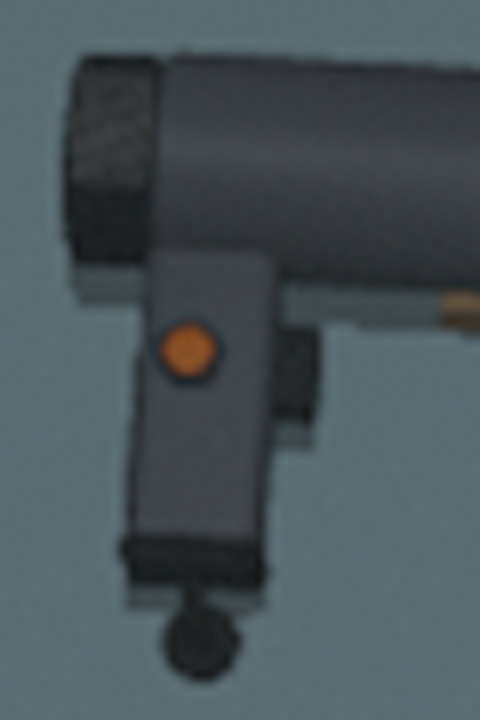

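View pics/s0g.png

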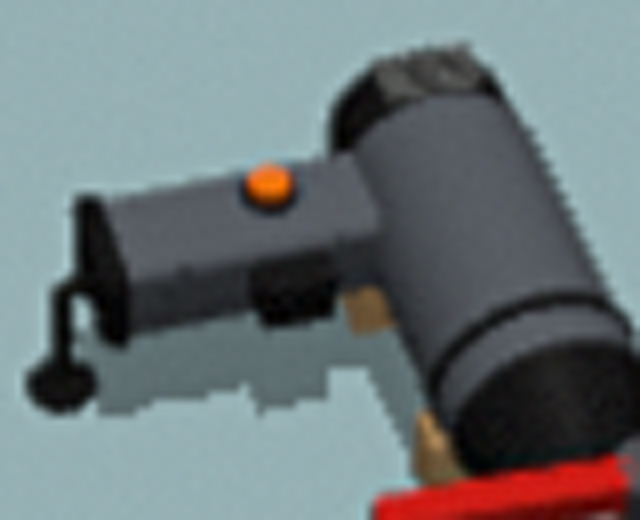

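```bash
python3 - <<'E'
from h import *
print(onz('top',[(314.6,176.1)],.066)*1000, onz('side',[(300+292/8,150+320/8)],.044)*1000)
print(proj('top',[[.5867,.064,.066],[.5883,.104,.079]]),proj('side',[[.5867,.064,.055],[.5883,.104,.079]]))
E
```

```text
[[584.75656558  64.12710852  66.        ]] [[586.26876214  66.95786376  44.        ]]
[[314.67231571 175.34330403]
 [298.30387204 173.08574764]] [[337.08282965 187.94985224]
 [333.13851408 171.90030204]]
```

The damper handle lies at 87-88° in both views, matching the box's +y (87.7°), so it is fully open. The button is at (588,104), which puts the trigger face at (586.7,64); the images show 64-66. I'll work out the tilted-hand pose.

```bash
cat >> h.py <<'E'
BY=np.radians(-2.35); bx=np.array([np.cos(BY),np.sin(BY),0]); by=np.array([-np.sin(BY),np.cos(BY),0]); ez=np.array([0,0,1.])
FACE=np.array([.5867,.0645,0])
def tilt(t,sgn=1):
    t=np.radians(t); y=(by*np.cos(t)+ez*np.sin(t))*sgn; z=by*np.sin(t)-ez*np.cos(t); return R.from_matrix(np.c_[np.cross(y,z),y,z])
def tcpA(dx,dy,zA,w,t,sgn=1): # A-corner at face+dx,dy (box mm), height zA mm
    Rr=tilt(t,sgn); A=FACE+bx*dx/1e3+by*dy/1e3+ez*zA/1e3
    return A-Rr.apply([0,-sgn*w/2e3,.178]),Rr
def whereA(w,sgn=1):
    o=arm.observe();Rr=R.from_rotvec(o['ee_rot']); 
    out=[]
    for s in(-1,1):
        P=np.array(o['position'])+Rr.apply([0,s*sgn*w/2e3,.178]); d=P-FACE; out.append((np.array([d@bx,d@by,P[2]])*1000).round(1))
    y,z=Rr.as_matrix()[:,1],Rr.as_matrix()[:,2]
    print('A(x,y,z rel face)',out[0],'B',out[1],'tooly',y.round(3),'t',round(o['clock'],2),'w',round(float(o['width'])*92,1),'F',np.round(o['force'],1),'Fbox y',round(float(np.array(o['force'])@by),1))
def tp(p,Rr):
    s,r=goto(p,Rr);print('TCP',(p*1000).round(1),'shift',s.round(1),'rot',r.round(3),'rows',int(np.ceil(max(np.linalg.norm(s)/62.5,np.degrees(np.linalg.norm(r))/10.7))))
E
python3 - <<'E'
from h import *
print(arm.observe()['joints'].round(2))
for sg in(1,-1):
    p,Rr=tcpA(-7,-15,62,37,36,sg); tp(p-Rr.apply([0,0,.1]),Rr)
E
```

```text
[-1.41  0.25  1.28  2.12 -0.3   0.98 -0.01]
TCP [573.  -98.5 297.8] shift [-195.9  170.3   82. ] rot [-0.493  0.481 -1.518] rows 9
TCP [573.  -98.5 297.8] shift [-195.9  170.3   82. ] rot [0.48  0.493 1.513] rows 9
```

```bash
python3 -m pendant '[[[-100,80,0,-0.246,0.24,-0.76,0.196],[-100,80,0,-0.246,0.24,-0.76,0.196],[-100,80,0,-0.246,0.24,-0.76,0.196],[-100,80,0,-0.246,0.24,-0.76,0.196],[-196,170,40,-0.493,0.481,-1.518,0.196],[-196,170,40,-0.493,0.481,-1.518,0.196],[-196,170,40,-0.493,0.481,-1.518,0.196],[-196,170,40,-0.493,0.481,-1.518,0.196],[-196,170,40,-0.493,0.481,-1.518,0.196],[-196,170,82,-0.493,0.481,-1.518,0.196],[-196,170,82,-0.493,0.481,-1.518,0.196],[-196,170,82,-0.493,0.481,-1.518,0.196],[-196,170,82,-0.493,0.481,-1.518,0.196]]]' 60
python3 - <<'E'
from h import *
print(arm.observe()['joints'].round(2)); plan()
whereA(37)
p,Rr=tcpA(-7,-15,62,37,36); tp(p,Rr)
snap('side','s16',(230,80,430,280),3);snap('top','t16',(220,80,420,260),3)
E
```

```text
clock: 42.28
position: [0.5755, -0.1007, 0.3009]
ee_rot: [0.066, 2.972, 0.959]
force: [-1.0, -0.0, 0.2]
width: 0.404
[-0.04  0.58  0.46  1.79 -0.9   1.24  2.4 ]
t 42.27 pos [ 575.5 -100.7  300.9] w 37.2 F [-1.  -0.   0.2]
A(x,y,z rel face) [ -3.3 -76.5 145.7] B [ -3.2 -46.5 167.3] tooly [0.035 0.81  0.585] t 42.27 w 37.2 F [-1.  -0.   0.2] Fbox y -0.1
TCP [575.4 -39.8 216.9] shift [  3.2   0.3 103.8] rot [-0.004  0.007 -0.002] rows 2
```

View pics/s16.png

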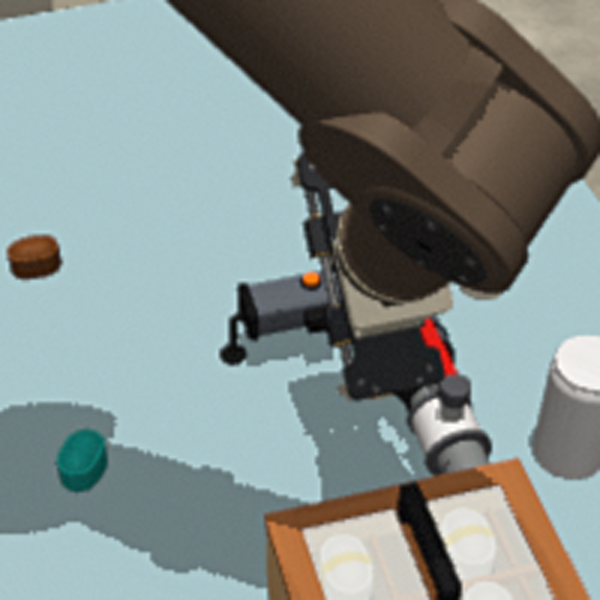

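View pics/t16.png

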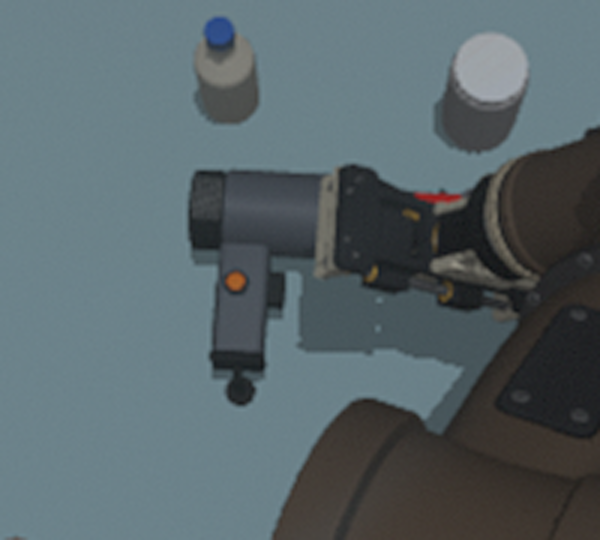

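The tilted pose is reached, and the hand is aligned with the trigger and button at top (298,173). I'll advance to the pre-contact pose.

```bash
python3 -m pendant '[[[3.2,0,50,0,0.007,0,0.196],[3.2,0,80,0,0.007,0,0.196],[3.2,0,95,0,0.007,0,0.196],[3.2,0,95,0,0.007,0,0.196],[3.2,0,95,0,0.007,0,0.196]]]' 60
python3 - <<'E'
from h import *
whereA(37)
p,Rr=tcpA(-7,-12,62,37,36); tp(p,Rr)
snap('side','s17',(280,100,420,230),5);snap('top','t17',(260,110,380,210),6)
E
```

```text
clock: 43.0
position: [0.5749, -0.046, 0.2235]
ee_rot: [0.061, 2.978, 0.962]
force: [-0.4, -0.8, -0.3]
width: 0.401
A(x,y,z rel face) [ -7.4 -21.8  68.3] B [-7.4  8.2 89.9] tooly [0.034 0.81  0.585] t 43.0 w 36.9 F [-0.4 -0.8 -0.3] Fbox y -0.8
TCP [575.5 -36.8 216.9] shift [-0.3  3.6 10.7] rot [-0.004 -0.001 -0.   ] rows 1
```

View pics/s17.png

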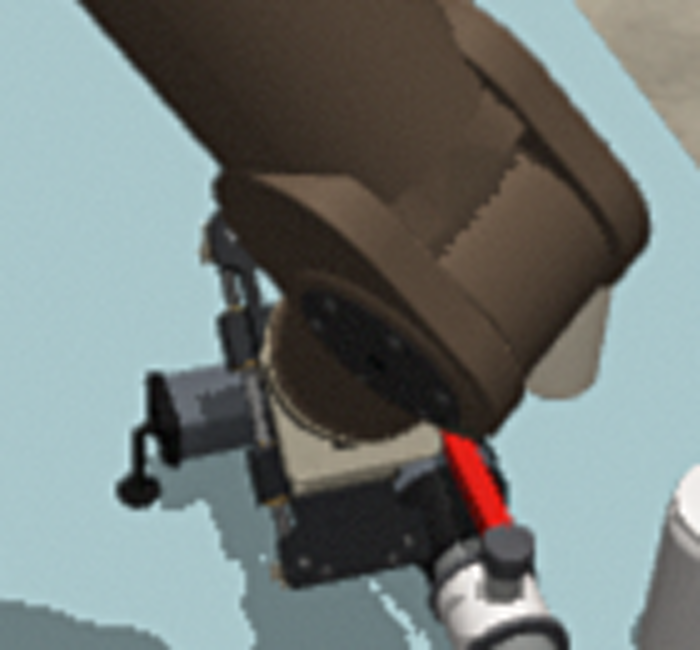

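View pics/t17.png

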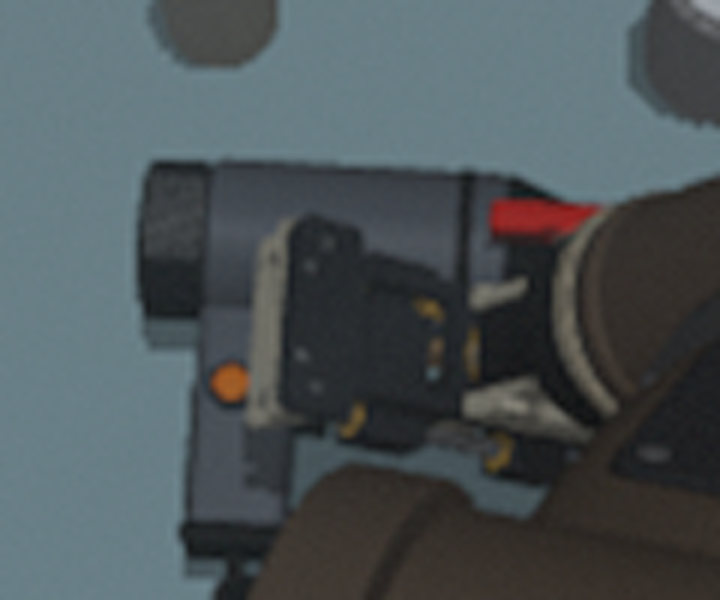

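```bash
python3 -m pendant '[[[0,5.5,7.5,0,0,0,0.196],[0,11,15,0,0,0,0.196],[0,11,15,0,0,0,0.196],[0,11,15,0,0,0,0.196]]]' 60
python3 - <<'E'
from h import *
whereA(37)
E
```

```text
clock: 43.6
position: [0.5751, -0.0273, 0.2167]
ee_rot: [0.06, 2.979, 0.963]
force: [0.5, -0.3, -0.3]
width: 0.401
A(x,y,z rel face) [-8.3 -2.9 61.6] B [-8.3 27.  83.2] tooly [0.034 0.81  0.585] t 43.6 w 36.9 F [ 0.5 -0.3 -0.3] Fbox y -0.3
```

```bash
python3 -m pendant '[[[-1.3,3.2,2.3,0,0,0,0.196],[-1.3,3.2,2.3,0,0,0,0.196]]]' 60
python3 -c "
from h import *
whereA(37)"
python3 -m pendant '[[[0,2.4,1.8,0,0,0,0.196],[0,2.4,1.8,0,0,0,0.196]]]' 60
python3 -c "
from h import *
whereA(37)"
python3 -m pendant '[[[0,2.4,1.8,0,0,0,0.196],[0,2.4,1.8,0,0,0,0.196]]]' 60
python3 -c "
from h import *
whereA(37)"
```

```text
clock: 43.85
position: [0.5766, -0.0238, 0.2167]
ee_rot: [0.061, 2.979, 0.962]
force: [-1.1, -3.7, 0.9]
width: 0.399
A(x,y,z rel face) [-6.9  0.5 61.5] B [-6.9 30.5 83.1] tooly [0.034 0.81  0.585] t 43.85 w 36.7 F [-1.1 -3.7  0.9] Fbox y -3.7
clock: 44.1
position: [0.5767, -0.0208, 0.2167]
ee_rot: [0.061, 2.979, 0.962]
force: [-1.6, -5.2, 1.3]
width: 0.399
A(x,y,z rel face) [-6.9  3.5 61.5] B [-6.9 33.5 83.1] tooly [0.034 0.81  0.585] t 44.1 w 36.7 F [-1.6 -5.2  1.3] Fbox y -5.2
clock: 44.35
position: [0.5768, -0.018, 0.2166]
ee_rot: [0.061, 2.979, 0.962]
force: [-1.3, -6.9, 2.4]
width: 0.404
A(x,y,z rel face) [-6.9  6.2 61.4] B [-6.9 36.3 83.1] tooly [0.034 0.811 0.585] t 44.35 w 37.2 F [-1.3 -6.9  2.4] Fbox y -6.9
```

Contact came right at the computed face, with force following the trigger spring (3.7, 5.2, 6.9 N). I'll continue to the stop.

```bash
python3 -m pendant '[[[0,2,1.5,0,0,0,0.196],[0,2,1.5,0,0,0,0.196]]]' 60
python3 -c "
from h import *
whereA(37)"
python3 -m pendant '[[[0,0.8,0.6,0,0,0,0.196],[0,0.8,0.6,0,0,0,0.196]]]' 60
python3 -c "
from h import *
whereA(37)"
```

```text
clock: 44.6
position: [0.5769, -0.0158, 0.2166]
ee_rot: [0.062, 2.979, 0.961]
force: [-1.7, -6.4, 3.1]
width: 0.403
A(x,y,z rel face) [-6.9  8.4 61.4] B [-6.9 38.5 83. ] tooly [0.034 0.811 0.584] t 44.6 w 37.0 F [-1.7 -6.4  3.1] Fbox y -6.5
clock: 44.85
position: [0.5769, -0.015, 0.2166]
ee_rot: [0.062, 2.979, 0.961]
force: [-2.5, -6.9, 3.1]
width: 0.399
A(x,y,z rel face) [-6.9  9.2 61.4] B [-6.8 39.2 83. ] tooly [0.035 0.811 0.584] t 44.85 w 36.7 F [-2.5 -6.9  3.1] Fbox y -7.0
```

```bash
python3 -m pendant '[[[0,0.8,0.6,0,0,0,0.196],[0,0.8,0.6,0,0,0,0.196]]]' 60
python3 -c "
from h import *
whereA(37)"
python3 -m pendant '[[[0,0.8,0.6,0,0,0,0.196],[0,0.8,0.6,0,0,0,0.196]]]' 60
python3 -c "
from h import *
whereA(37)"
```

```text
clock: 45.1
position: [0.5769, -0.0141, 0.2166]
ee_rot: [0.062, 2.979, 0.961]
force: [-2.3, -7.4, 3.4]
width: 0.406
A(x,y,z rel face) [-6.9 10.  61.4] B [-6.8 40.1 83. ] tooly [0.035 0.811 0.584] t 45.1 w 37.3 F [-2.3 -7.4  3.4] Fbox y -7.5
clock: 45.35
position: [0.5769, -0.0134, 0.2167]
ee_rot: [0.063, 2.979, 0.96]
force: [-2.8, -8.1, 5.2]
width: 0.401
A(x,y,z rel face) [-6.9 10.7 61.4] B [-6.8 40.7 83. ] tooly [0.035 0.811 0.584] t 45.35 w 36.9 F [-2.8 -8.1  5.2] Fbox y -8.2
```

```bash
python3 -m pendant '[[[0,0.8,0.6,0,0,0,0.196],[0,0.8,0.6,0,0,0,0.196]]]' 60
python3 -c "
from h import *
whereA(37)"
python3 -m pendant '[[[0,0.8,0.6,0,0,0,0.196],[0,0.8,0.6,0,0,0,0.196]]]' 60
python3 -c "
from h import *
whereA(37)"
```

```text
clock: 45.6
position: [0.5769, -0.0131, 0.2167]
ee_rot: [0.064, 2.979, 0.959]
force: [-3.5, -11.2, 5.5]
width: 0.403
A(x,y,z rel face) [-6.8 10.8 61.3] B [-6.8 40.9 82.9] tooly [0.036 0.812 0.583] t 45.6 w 37.1 F [ -3.5 -11.2   5.5] Fbox y -11.3
clock: 45.85
position: [0.5768, -0.0129, 0.2167]
ee_rot: [0.065, 2.98, 0.957]
force: [-4.3, -14.1, 8.7]
width: 0.403
A(x,y,z rel face) [-6.8 10.9 61.2] B [-6.7 41.  82.8] tooly [0.036 0.812 0.582] t 45.85 w 37.1 F [ -4.3 -14.1   8.7] Fbox y -14.2
```

The trigger is at its stop: motion stalls at 10.9 mm and the force jumps to 14 N. Finger B is over the button, so I'll lower the hand onto it.

```bash
python3 -m pendant '[[[0,-1.2,1.6,0,0,0,0.196],[0,-2.3,3.2,0,0,0,0.196],[0,-2.3,3.2,0,0,0,0.196]]]' 60
python3 -c "
from h import *
whereA(37)"
python3 -m pendant '[[[0,-1.2,1.6,0,0,0,0.196],[0,-1.8,2.4,0,0,0,0.196],[0,-1.8,2.4,0,0,0,0.196]]]' 60
python3 -c "
from h import *
whereA(37)"
```

```text
clock: 46.22
position: [0.5776, -0.0129, 0.2129]
ee_rot: [0.065, 2.978, 0.956]
force: [-1.8, -12.8, 6.0]
width: 0.402
A(x,y,z rel face) [-5.7 10.8 57.4] B [-5.6 40.9 79. ] tooly [0.036 0.812 0.582] t 46.23 w 37.0 F [ -1.8 -12.8   6. ] Fbox y -12.9
clock: 46.6
position: [0.5778, -0.013, 0.2104]
ee_rot: [0.065, 2.977, 0.957]
force: [-1.4, -14.0, 9.6]
width: 0.4
A(x,y,z rel face) [-5.4 10.9 54.9] B [-5.3 40.9 76.5] tooly [0.035 0.812 0.583] t 46.6 w 36.8 F [ -1.4 -14.    9.6] Fbox y -14.0
```

```bash
python3 -m pendant '[[[0,-1.2,1.6,0,0,0,0.196],[0,-1.2,1.6,0,0,0,0.196]]]' 60
python3 -c "
from h import *
whereA(37)"
python3 -m pendant '[[[0,-0.9,1.2,0,0,0,0.196],[0,-0.9,1.2,0,0,0,0.196]]]' 60
python3 -c "
from h import *
whereA(37)"
```

```text
clock: 46.85
position: [0.5779, -0.013, 0.2084]
ee_rot: [0.065, 2.977, 0.957]
force: [-2.0, -13.4, 9.6]
width: 0.402
A(x,y,z rel face) [-5.3 10.8 53. ] B [-5.2 40.9 74.5] tooly [0.035 0.812 0.583] t 46.85 w 36.9 F [ -2.  -13.4   9.6] Fbox y -13.5
clock: 47.1
position: [0.5779, -0.013, 0.207]
ee_rot: [0.065, 2.977, 0.957]
force: [-0.9, -13.3, 9.6]
width: 0.406
A(x,y,z rel face) [-5.2 10.8 51.5] B [-5.2 40.9 73.1] tooly [0.035 0.812 0.583] t 47.1 w 37.3 F [ -0.9 -13.3   9.6] Fbox y -13.4
```

```bash
python3 -m pendant '[[[0,-0.6,0.8,0,0,0,0.196],[0,-0.6,0.8,0,0,0,0.196]]]' 60
python3 -c "
from h import *
whereA(37)"
python3 -m pendant '[[[0,-0.6,0.8,0,0,0,0.196],[0,-0.6,0.8,0,0,0,0.196]]]' 60
python3 -c "
from h import *
whereA(37)"
```

```text
clock: 47.35
position: [0.5779, -0.0131, 0.2064]
ee_rot: [0.065, 2.976, 0.958]
force: [-3.8, -14.5, 14.1]
width: 0.404
A(x,y,z rel face) [-5.2 10.9 51. ] B [-5.2 40.9 72.6] tooly [0.035 0.812 0.583] t 47.35 w 37.2 F [ -3.8 -14.5  14.1] Fbox y -14.6
clock: 47.6
position: [0.5779, -0.0132, 0.2059]
ee_rot: [0.064, 2.976, 0.959]
force: [-4.1, -15.7, 20.0]
width: 0.402
A(x,y,z rel face) [-5.2 10.9 50.6] B [-5.1 41.  72.2] tooly [0.035 0.811 0.584] t 47.6 w 36.9 F [ -4.1 -15.7  20. ] Fbox y -15.9
```

The button is at its stop: finger B stands at 72.6 mm and the force jumps to 20 N. Now I'll ease the trigger while keeping the button down.

```bash
python3 -m pendant '[[[0,-1.2,-0.9,0,0,0,0.196],[0,-2.4,-1.8,0,0,0,0.196],[0,-3.2,-2.3,0,0,0,0.196],[0,-3.2,-2.3,0,0,0,0.196]]]' 60
python3 -c "
from h import *
whereA(37)"
python3 -m pendant '[[[0,-0.8,-0.6,0,0,0,0.196],[0,-1.6,-1.2,0,0,0,0.196],[0,-1.6,-1.2,0,0,0,0.196]]]' 60
python3 -c "
from h import *
whereA(37)"
```

```text
clock: 48.1
position: [0.5781, -0.0141, 0.2057]
ee_rot: [0.06, 2.975, 0.965]
force: [0.1, -3.6, 11.7]
width: 0.403
A(x,y,z rel face) [-5.2 10.6 50.7] B [-5.3 40.6 72.4] tooly [0.032 0.809 0.587] t 48.1 w 37.1 F [ 0.1 -3.6 11.7] Fbox y -3.6
clock: 48.48
position: [0.5781, -0.0158, 0.2057]
ee_rot: [0.06, 2.975, 0.965]
force: [1.1, -3.4, 9.9]
width: 0.404
A(x,y,z rel face) [-5.2  8.9 50.7] B [-5.2 38.9 72.4] tooly [0.032 0.809 0.587] t 48.48 w 37.1 F [ 1.1 -3.4  9.9] Fbox y -3.3
```

```bash
python3 -m pendant '[[[0,-1.2,-0.9,0,0,0,0.196],[0,-1.2,-0.9,0,0,0,0.196]]]' 60
python3 -c "
from h import *
whereA(37)"
python3 -m pendant '[[[0,-1.2,-0.9,0,0,0,0.196],[0,-1.2,-0.9,0,0,0,0.196]]]' 60
python3 -c "
from h import *
whereA(37)"
python3 -m pendant '[[[0,-1.2,-0.9,0,0,0,0.196],[0,-1.2,-0.9,0,0,0,0.196]]]' 60
python3 -c "
from h import *
whereA(37)"
```

```text
clock: 48.72
position: [0.5781, -0.017, 0.2056]
ee_rot: [0.059, 2.975, 0.966]
force: [2.0, -1.7, 9.3]
width: 0.403
A(x,y,z rel face) [-5.2  7.8 50.7] B [-5.3 37.7 72.4] tooly [0.032 0.809 0.587] t 48.73 w 37.0 F [ 2.  -1.7  9.3] Fbox y -1.6
clock: 48.98
position: [0.578, -0.0177, 0.2055]
ee_rot: [0.058, 2.975, 0.968]
force: [2.5, 1.4, 7.9]
width: 0.404
A(x,y,z rel face) [-5.4  7.2 50.7] B [-5.5 37.1 72.5] tooly [0.031 0.808 0.588] t 48.98 w 37.2 F [2.5 1.4 7.9] Fbox y 1.5
clock: 49.22
position: [0.5777, -0.0187, 0.2054]
ee_rot: [0.057, 2.975, 0.969]
force: [2.1, 2.8, 7.5]
width: 0.405
A(x,y,z rel face) [-5.8  6.4 50.7] B [-5.9 36.3 72.5] tooly [0.031 0.808 0.589] t 49.23 w 37.2 F [2.1 2.8 7.5] Fbox y 2.9
```

The y force has flipped sign: at A = 6.4 mm the trigger no longer pushes back, so the catch is holding. I'll back off up and away.

```bash
python3 -m pendant '[[[0,2.3,-3.2,0,0,0,0.196],[0,4.6,-6.5,0,0,0,0.196],[0,2.8,-12,0,0,0,0.196],[0,0,-30,0,0,0,0.196],[0,0,-80,0,0,0,0.196],[0,0,-130,0,0,0,0.196],[0,0,-180,0,0,0,0.196],[0,0,-180,0,0,0,0.196]]]' 60
python3 - <<'E'
from h import *
plan();whereA(37);snap('side','s18',(220,80,440,330),2.4);snap('top','t18',(240,100,500,250),3);snap('top','t18f');crop('t18f','t18g',(275,130,335,220),8)
E
```

```text
clock: 50.22
position: [0.5728, -0.1303, 0.3539]
ee_rot: [0.066, 2.974, 0.956]
force: [-0.3, 0.3, 0.1]
width: 0.403
t 50.23 pos [ 572.8 -130.3  353.9] w 37.1 F [-0.3  0.3  0.1]
A(x,y,z rel face) [  -5.  -106.6  198.5] B [ -5.  -76.5 220.1] tooly [0.035 0.812 0.583] t 50.23 w 37.1 F [-0.3  0.3  0.1] Fbox y 0.3
```

View pics/s18.png

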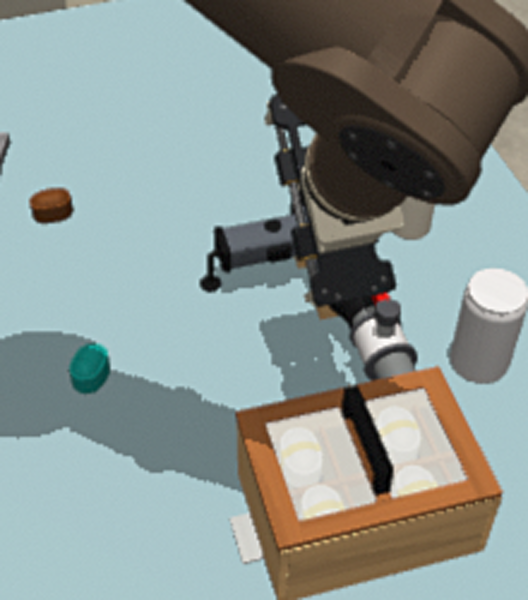

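View pics/t18g.png

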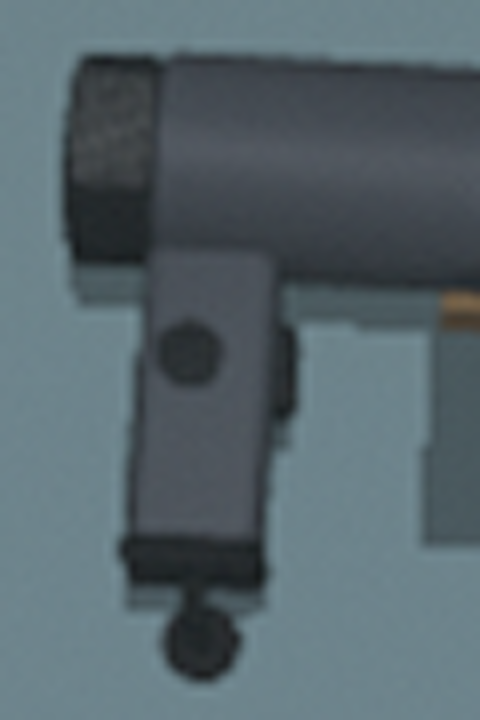

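The button has gone in (no orange at top crop (188,350)) and the trigger edge moved from column 320 to 297 in the 8x crop, about 7 mm. For a final check of lid, pods and damper I'll swing clear.

```bash
python3 -m pendant '[[[0,20,-60,0,0,0,0.196],[60,60,-100,0,0,0,0.196],[120,100,-100,0,0,0,0.196],[180,120,-100,0,0,0,0.196],[200,120,-100,0,0,0,0.196],[200,120,-100,0,0,0,0.196]]]'
python3 - <<'E'
from h import *
plan();snap('side','s19');snap('top','t19')
crop('s19','s19b',(300,210,460,340),5);crop('t19','t19b',(260,110,500,250),3.3)
for n,f in(('top','t19'),('side','s19')):
    im=cv2.imread(f'pics/{f}.png'); h=cv2.cvtColor(im,cv2.COLOR_BGR2HSV).astype(int); b=im.astype(int)
    d=(b[...,1]+b[...,2])/2-b[...,0]
    m=(d>(18 if n=='top' else 25))&(h[...,0]>20)&(h[...,0]<36)
    for c,s,l in comps(m,10):
        w=onz(n,c,.087)[0]
        if .47<w[0]<.655 and -.3<w[1]<-.17: print('pod',n,c.round(1),s[4],(w*1000).round(1))
    m=((h[...,0]<6)|(h[...,0]>174))&(h[...,1]>170)&(h[...,2]>70)
    for c,s,l in comps(m,60):
        W=onz(n,np.argwhere(l)[:,::-1],.117)[:,:2]*1000;e,v=np.linalg.eigh(np.cov(W.T)); print('damper',n,s[4],np.degrees(np.arctan2(v[1,1],v[0,1])).round(1)%180)
    m=(h[...,0]<16)&(h[...,1]>110); 
    for c,s,l in comps(cv2.morphologyEx(m.astype(np.uint8),cv2.MORPH_OPEN,np.ones((3,3))),300):
        W=onz(n,np.argwhere(l)[:,::-1],.108)[:,:2]*1000;r=cv2.minAreaRect(W.astype(np.float32));print('lid?',n,s[4],np.round(r[0],1),np.round(r[1],1),round(r[2],1))
for f in('s13f','s19'):
    im=cv2.imread(f'pics/{f}.png')
print('diff lid region', np.abs(cv2.imread('pics/s13f.png').astype(int)-cv2.imread('pics/s19.png'))[230:330,310:440].mean())
E
```

```text
clock: 51.12
position: [0.3721, -0.0781, 0.502]
ee_rot: [0.057, 2.979, 0.967]
force: [0.7, -0.4, -0.5]
width: 0.406
t 51.12 pos [372.1 -78.1 502. ] w 37.4 F [ 0.7 -0.4 -0.5]
pod top [451.5 170.6] 11 [ 600.3 -271.5   87. ]
damper top 123 87.7
lid? top 1324 [ 576.5 -232.9] [145.2 174.9] 88.0
pod side [385.2 257.3] 51 [ 609.5 -206.3   87. ]
pod side [344.1 266.3] 53 [ 511.8 -201.    87. ]
pod side [393.1 282.3] 47 [ 599.9 -272.1   87. ]
pod side [354.2 291.1] 56 [ 511.3 -266.6   87. ]
damper side 145 86.3
lid? side 4365 [1034.3   93.7] [320.1 942.1] 0.1
lid? side 2431 [ 561.  -235.5] [149.6 206.2] 87.3
diff lid region 4.279461538461539
```

View pics/s19b.png

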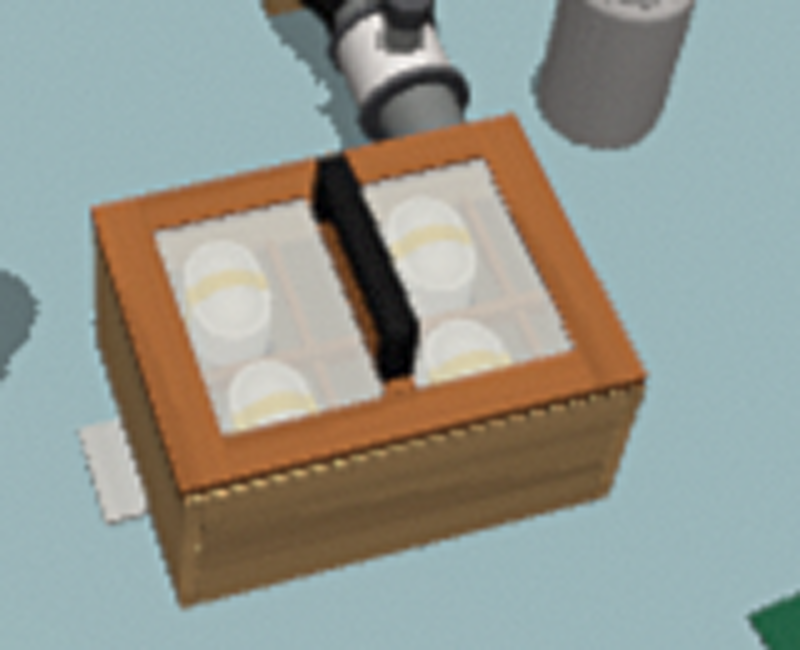

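View pics/t19b.png

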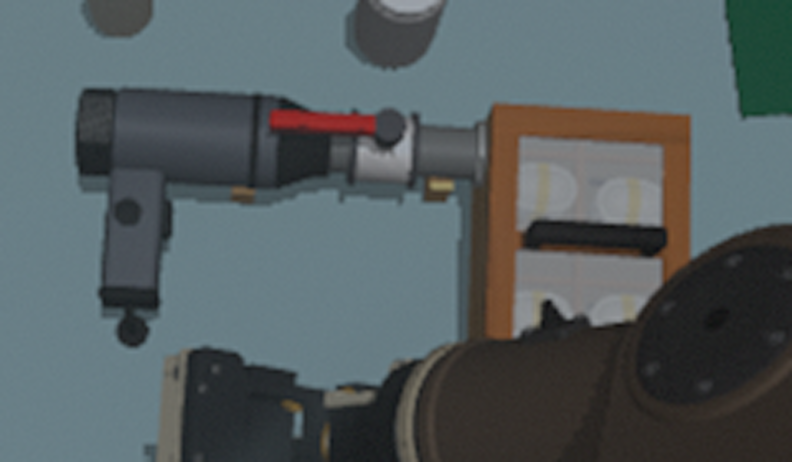

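View pics/s19.png

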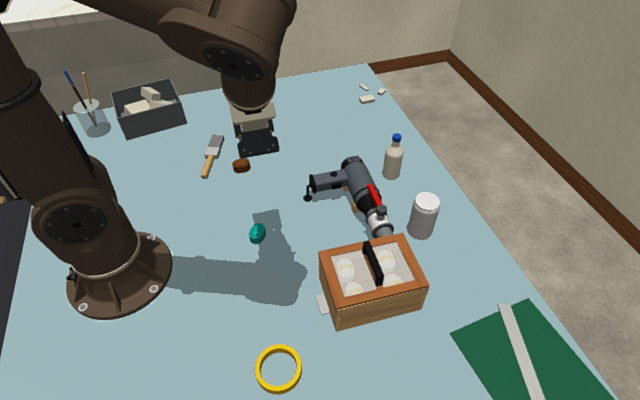

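Everything holds: the lid is flush, all pods are in their bays, the damper is at 87.7°, the button is in, and the tape, glue, primer and brush haven't moved. I'm handing in.

```bash
python3 -m pendant '[[[0,0,0,0,0,0,0.196],[0,0,0,0,0,0,0.196]]]'; python3 -c "
from cell import arm
print(arm.sign_off())"
```

```text
clock: 51.48
position: [0.3757, -0.0791, 0.5013]
ee_rot: [0.061, 2.981, 0.963]
force: [-0.8, 0.5, -0.2]
width: 0.4
the job is handed in; nothing more can be done
None
```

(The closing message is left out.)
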